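Pack away the kitchen machine's attachments and battery

ROBOT

A 6-joint arm with a two-finger parallel gripper is mounted at the origin on the work surface. World frame = base frame: x ahead of the robot, y to its left, z up, the work surface at z = 0. Lengths are in m, angles in rad, forces in N, time in s.
With the tool pointing down it reaches from about 0.275 to 0.875 m from the base axis. Payload 12.5 kg.
Tool frame: the origin (TCP) lies midway between the tips of the shut fingers; the grasp point (between the pads) lies 19 mm behind it (ctrl.pinch_z is the distance from the TCP to the grasp point, in m); z points along the fingers, y is the line along which they close (so a half turn about z gives the same grasp; the last joint's range is limited). The gripper opens to 85 mm and grips with 20 to 120 N. Pads are 22 mm wide; open, the fingers measure 114 mm over their backs; the gripper's body (76 mm by 85 mm) begins 54 mm behind the grasp point. The pads swing forward as they close: fully open they stand 13 mm farther back than shut.
Start: joints at [1.102, 0.351, 1.652, -0, 1.139, -0.085], TCP at [0.206, 0.51, 0.231] pointing down, gripper open.
Joint ranges: [-2.75, 2.75], [-0.79, 2.1], [0.01, 2.65], [-1.57, 4.71], [0.07, 3.14], [-2.87, 2.87]. Speed limits (rad/s): [2.22, 2.22, 2.79, 3.14, 3.14, 3.14].

INTERFACE

Orientations are given as a rotation vector (axis times angle).
In Python, from station import ctrl gives the robot as it stands.
- The arm moves only by the shell command python3 -m handwheel 'ROWS' [FORCE]. ROWS is JSON, a list of rows, each an object of numbers: "gripper": the finger opening in mm, from 0 to 85.4; "tx", "ty", "tz": the shift along the tool's x, y, z in mm; "yaw": the turn about the tool's z in rad. A call has 1 to 5 rows; each row shifts and turns the commanded pose from where the row before left it, along the tool's axes as they then stand; what a row does not reach is not made up. A row lasts 1/8 s, in which the tool goes at most 62.5 mm and 10.7 degrees, less where a joint would pass 70% of its speed; a pose out of reach is approached as far as the arm can. A call with a gripper value outside its range is refused whole. The fingers move at their own pace and stop on an object; FORCE is the grip in N (left out, the last holds). Time passes only in rows, so rows that do not move let the fingers close. It gives the time, the measured TCP pose, the force, the opening and the grip force at its end, in the units of the state.
- ctrl.state(): the state, without advancing time (a new reading comes with each control period).
- ctrl.snapshot(name): name is "scene" or "top" or "wrist"; returns the picture (420x560x3 uint8, red, green, blue); there is no depth.
- ctrl.camera_params(name): a dict with "fx", "fy", "cx", "cy" (pixels), "xyz" and "attitude" of the camera in the world. Camera axes: x right, y up, looking along -z (the intrinsics and any distortion apply to the point x, -y, -z); pixel columns grow to the right and rows downward; lengths in m; the calibration is good to about 2 mm. A picture is of the moment at which its call begins: read the wrist's pose just before it. camera_params takes no time and is no camera call; for the wrist camera it gives the pose at the moment of the call.
- ctrl.hand_in(): hands the job in; it is judged then, once.
The state is a dict: "t": time; "joint_pos": joint angles; "joint_vel": joint speeds; "effort": joint torques, N m; "tool_pos": TCP position; "ee_rot": TCP orientation; "ft_force": force on the tool from outside, world axes, zero at the start; "wrist_torque": the same for the moment, N m; "opening": finger opening in m; "finger_force": force on a finger pad.
Only numpy, scipy, OpenCV 4.12 (cv2) and the standard library are available. Lean on these libraries where they do the work, as an engineer would, in place of code of your own. Each camera call takes 0.05 s, during which the arm holds its last target. There are 200 camera calls.

TASK

Tidy up the cordless kitchen machine's kit: press the charger's off button all the way down, then pull the battery pack out of the charger, and put it and every metal attachment lying on the counter into the bamboo tray, each right way up and fully down in the cut-out of its own shape. Some attachments may be missing today, so their cut-outs stay empty; leave the other kitchen things where they are.

Things in the scene. Friction and masses are not known exactly. Their poses are not given: they have to be found in the camera images.
- paddle: Mixing paddle, loose, T-shaped, bare aluminium. In its own frame the cross-bar covers x 6 to 24 mm, y -26 to 26 mm; the stem covers x -40 to 6, y -9 to 9. Plate 12 mm thick, flat below; on it an upright steel tang, 24 mm (x) by 14 mm (y), from 12 to 36 mm above the underside, to grip across the 14 mm. Origin: underside, below the tang's centre; z up. About 90 g.
- blade: Chopping cross, loose, plus-shaped, bare aluminium: two bars 66 x 16 mm crossing at the origin, along x and y (it fits its cut-out in any of four turns). Plate 12 mm thick, flat below; on it an upright steel tang, 24 mm (x) by 14 mm (y), from 12 to 36 mm above the underside, to grip across the 14 mm. Origin: underside, below the tang's centre; z up. About 90 g.
- key: Release key, loose, L-shaped, bare aluminium. Long leg covers x -24 to 36 mm, y -9 to 9; short leg x -24 to -6, y 9 to 37. Plate 12 mm thick, flat below; on it an upright steel tang, 24 mm (x) by 14 mm (y), from 12 to 36 mm above the underside, to grip across the 14 mm. Origin: underside, below the tang's centre; z up. About 90 g.
- clamp: Bowl clamp, loose, U-shaped, bare aluminium. Its web covers x -27 to 27 mm, y -8 to 8; the two legs x -27 to -13 and x 13 to 27, y 8 to 38. Plate 12 mm thick, flat below; on it an upright steel tang, 24 mm (x) by 14 mm (y), from 12 to 36 mm above the underside, to grip across the 14 mm. Origin: underside, below the tang's centre; z up. About 90 g.
- disc: Grating disc, loose, round, 56 mm across, bare aluminium, ring of dark dots (any turn fits). Plate 12 mm thick, flat below; on it an upright steel tang, 24 mm (x) by 14 mm (y), from 12 to 36 mm above the underside, to grip across the 14 mm. Origin: underside, below the tang's centre; z up. About 90 g.
- pack: Battery pack, loose, black plastic, 160 g, starts in the charger. Body x -18 to 18 mm, y -20 to 20, z 0 to 32, ribbed flanks (grip across the 40 mm); plug tongue x 18 to 46 mm, 26 mm wide, 20 tall, with a 12 mm long, 2.5 mm deep notch in each side at x 35. Origin: underside, below the middle of the body; x towards the plug's tip, z up.
- charger: Grey charger, fixed to the counter. Base 4 mm thick, x -75 to 60 mm, y -42 to 42, with a wing x -65 to -15, y -86 to -42; socket housing x 0 to 55 mm, full width, 44 mm tall, roofed over the plug. Origin: on the counter under the socket's mouth. The pack starts flat on the base (underside 4 mm up), its x along the charger's x, its origin at x -18.5 mm.
- switch_top (a point): Middle of the top of the charger's off button, a grey push button 28 mm across in a black housing on the base's wing, at x -40, y -64 mm of the charger. Press it straight down with the closed fingertips.
- switch (a joint): Travel of the off button in m: 0 up, 0.006 fully down (takes 5 N), springs back by itself. It counts as pressed past 0.004.
- socket (a point): Middle of the socket's mouth, 14 mm above the counter, axes as the charger. The pack comes out only by a straight level pull along -x (towards the robot's side). Two sprung rollers in its notches hold it with roughly 10 N over the first 5 mm; the tongue is clear of the socket after 28 mm, so lift only after about 35 mm.
- tray: Bamboo tray, fixed to the counter, 174 (x) by 244 (y) by 16 mm tall, six cut-outs 12 mm deep with a dark floor 4 mm above the counter, each the outline of one part with 2 mm to spare all round: plates lie flush with its top, the pack 20 mm proud. Origin: centre of underside. Row at -x, from +y to -y: paddle, disc, key; row at +x: pack, blade, clamp.
- paddle_place (a point): Point on the floor of the paddle's cut-out, 4 mm above the counter, where the paddle's origin comes to lie; axes are the tray's, and the paddle lies with its x and y along them (only this way round).
- blade_place (a point): Point on the floor of the blade's cut-out, 4 mm above the counter, where the blade's origin comes to lie; axes are the tray's, and the blade lies with its x and y along them (or a quarter or half turn from that).
- key_place (a point): Point on the floor of the key's cut-out, 4 mm above the counter, where the key's origin comes to lie; axes are the tray's, and the key lies with its x and y along them (only this way round).
- clamp_place (a point): Point on the floor of the clamp's cut-out, 4 mm above the counter, where the clamp's origin comes to lie; axes are the tray's, and the clamp lies with its x and y along them (only this way round).
- disc_place (a point): Point on the floor of the disc's cut-out, 4 mm above the counter, where the disc's origin comes to lie; axes are the tray's, and the disc lies with its x and y along them (or at any turn).
- pack_place (a point): Point on the floor of the pack's cut-out, 4 mm above the counter, where the pack's origin comes to lie; axes are the tray's, and the pack lies with its x and y along them (only this way round).
- spice_tin: Small steel tin, upright, 34 mm across, 36 mm tall, loose; not part of the kit, to be left where it is. Origin: centre of its underside.
- spoon: Wooden spoon lying down, 165 mm long, loose; not part of the kit, to be left where it is. Origin: middle of its length.
- ramekin: White ceramic ramekin, 72 mm across, 42 mm tall, loose; not part of the kit, to be left where it is. Origin: centre of its underside.
- jar: Glass jar, 48 mm across, 65 mm tall, loose; not part of the kit, to be left where it is. Origin: centre of its underside.
- prep_bowl: Glass bowl, 120 mm across, 50 mm tall, loose; not part of the kit, to be left where it is. Origin: centre of its underside.
- sponge: Yellow sponge block, 90 x 60 x 28 mm, loose; not part of the kit, to be left where it is. Origin: centre of its underside.
There are look-alikes about, which are no part of the job. Leave any green look-alike of the disc alone.

How it is judged:
On the way, in this order (a step that is already met when the one before it is completed fails the run):
1. the charger's off button is pressed down while the pack is still in the socket (value of joint switch above 0.004 m and distance between pack and socket below 0.03 m), for 0.05 s.
2. the pack is pulled out of the socket (distance between pack and socket above 0.045 m), for 0.1 s.
At the end, for the whole second after the job is handed in: The battery pack and every attachment that is present lie released and at rest on the floor of their own cut-outs: origin within 6 mm of its place and less than 3 mm above it, tilted less than 0.06 rad (horizontal distance between paddle and paddle_place below 0.006 m and z of paddle in the frame of paddle_place below 0.003 m and angle between each of paddle, blade, key, clamp, disc, pack's own z axis and vertical below 0.06 rad and linear speed of each of paddle, blade, key, clamp, disc, pack below 0.02 m/s and horizontal distance between blade and blade_place below 0.006 m and z of blade in the frame of blade_place below 0.003 m and horizontal distance between key and key_place below 0.006 m and z of key in the frame of key_place below 0.003 m and horizontal distance between clamp and clamp_place below 0.006 m and z of clamp in the frame of clamp_place below 0.003 m and horizontal distance between disc and disc_place below 0.006 m and z of disc in the frame of disc_place below 0.003 m and horizontal distance between pack and pack_place below 0.006 m and z of pack in the frame of pack_place below 0.003 m); the robot touches nothing.
It fails at once if another kitchen thing (tin, spoon, ramekin, jar, bowl, sponge) is shoved more than 5 cm (distance of any of spice_tin, spoon, ramekin, jar, prep_bowl, sponge from where it was at the start of the episode above 0.05 m).
It fails at once if one of them is knocked over (angle between any of spice_tin, ramekin, jar, prep_bowl, sponge's own z axis and vertical above 0.6 rad).
Of paddle, blade, key, clamp, disc only 3 to 5 are there at a start; the rules pass over those that are not, and their reading is None.
At some moment in a run one of paddle, blade, key, clamp, disc may be knocked a few centimetres aside while the robot is not near it.
Once in a run the grip may slacken for a moment while it holds something.
It also fails if it takes over 208 s, if anything falls off the work surface, if the arm or the gripper's body presses on something with over 40 N, if the wrist force passes 120 N, or if a joint passes its speed limit or range.

## Working session

There is one attempt and no reset: what is moved stays moved. The work goes in short steps, Python scripts to look and compute and a shell command to move; the robot and the scene stay as the last step left them, time stands still between calls to the robot, and variables do not carry over. Pictures are saved under pics/ and viewed, at most 14 in all, crops included, and the job is handed in when it is done.

```bash
ls; mkdir -p pics; python3 - <<'E'
from station import ctrl
import cv2
for n in ("scene","top"):
    im=ctrl.snapshot(n); cv2.imwrite(f"pics/{n}0.png",im[:,:,::-1]); print(n,ctrl.camera_params(n))
print(ctrl.camera_params("wrist")); print(ctrl.state(), ctrl.pinch_z)
E
```

```text
pics
scene {'fx': 501.6256662295144, 'fy': 501.6256662295144, 'cx': 278.0840428084179, 'cy': 206.77020001272945, 'xyz': array([ 1.2367454 , -0.20358056,  0.98382958]), 'attitude': array([0.56898245, 0.42524406, 1.27972057])}
top {'fx': 382.9671651018471, 'fy': 382.9671651018471, 'cx': 279.98323905536955, 'cy': 218.1377544078891, 'xyz': array([ 0.33478342, -0.02761887,  1.06696282]), 'attitude': array([ 0.17510862, -0.17207311, -1.53002144])}
{'fx': 299.95141053716105, 'fy': 299.95141053716105, 'cx': 279.6560835606502, 'cy': 211.81507165064636, 'xyz': array([0.13632155, 0.53751143, 0.37341718]), 'attitude': array([-0.25776803, -0.17276741,  1.1788959 ])}
{'t': 0.1, 'joint_pos': array([ 1.10238318e+00,  3.51209338e-01,  1.65234911e+00, -4.52776493e-06,
        1.13909862e+00, -8.46224621e-02]), 'joint_vel': array([ 0.00153523, -0.00144037, -0.00288322,  0.00140226, -0.00261123,
       -0.00020942]), 'effort': array([ 1.53444336e-03, -5.06838155e+01, -2.91873229e+01, -3.40463998e-05,
        2.68919612e-03, -2.22467702e-05]), 'tool_pos': array([0.20579675, 0.50973035, 0.23080165]), 'ee_rot': array([-5.99106212e-01, -3.08364600e+00,  1.61008632e-03]), 'ft_force': array([ 0.14432235,  0.86738174, -1.09501775]), 'wrist_torque': array([-0.01380335,  0.01395754,  0.00161249]), 'finger_force': 0.0, 'opening': 0.08581154846147496} 0.0187
```

View pics/top0.png

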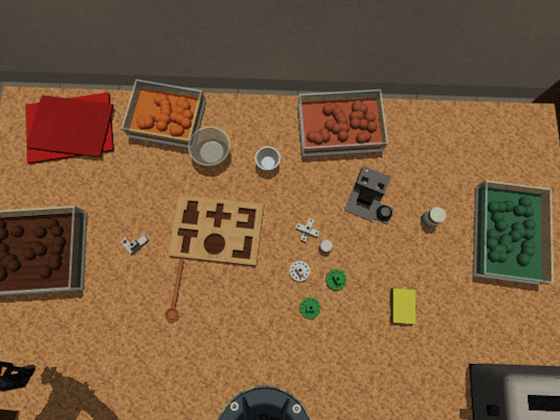

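View pics/scene0.png

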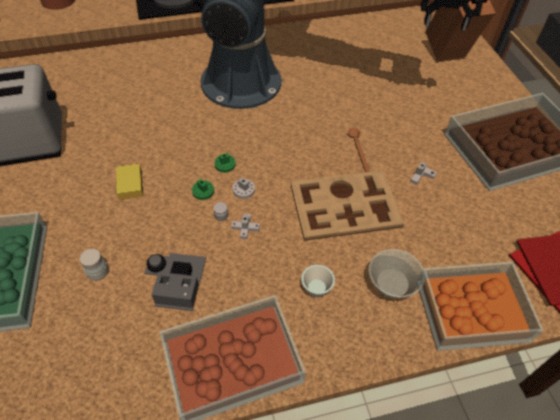

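Top picture: blade cross at (308,230), white/metal disc at (300,271), green look-alikes at (336,280) and (310,308), an L/U/T-shaped metal part at (134,243), tray centred at (217,231), charger at (370,195) with its button at (384,213), tin at (326,246), spoon at (175,290). The disc meant is (300,271), because it is the one that is not green. I'll confirm in an enlarged crop.

```bash
cat > h.py <<'E'
from station import ctrl
import cv2, numpy as np
from scipy.spatial.transform import Rotation as R
def cam(n): 
    p=ctrl.camera_params(n); return p,R.from_rotvec(p["attitude"]).as_matrix(),np.array(p["xyz"])
def px2w(C,uv,z):
    p,M,o=C; uv=np.atleast_2d(np.array(uv,float))
    d=np.c_[(uv[:,0]-p["cx"])/p["fx"],-(uv[:,1]-p["cy"])/p["fy"],-np.ones(len(uv))]@M.T
    return o+d*((z-o[2])/d[:,2])[:,None]
def w2px(C,P):
    p,M,o=C; q=(np.atleast_2d(P)-o)@M
    return np.c_[p["cx"]-p["fx"]*q[:,0]/q[:,2],p["cy"]+p["fy"]*q[:,1]/q[:,2]]
def tool():
    s=ctrl.state(); M=R.from_rotvec(s["ee_rot"]).as_matrix(); return s,M,np.array(s["tool_pos"])
def go(target,yaxis_deg=None):
    """print tool-frame shift (mm) to target TCP, and yaw so tool y lies along world angle (mod 180)"""
    s,M,t=tool(); d=M.T@(np.array(target)-t)*1000
    out="t=%.2f shift %s z=%.4f f=%s open %.1f"%(s["t"],d.round(1),t[2],np.round(s["ft_force"],1),s["opening"]*1e3)
    a=np.degrees(np.arctan2(M[1,1],M[0,1])); out+=" tool y at %.1f tilt %.4f"%(a,np.arccos(-M[2,2]))
    if yaxis_deg is not None:
        e=(yaxis_deg-a+90)%180-90; out+=" yaw(rad) %.3f [j6 %.2f]"%(-np.radians(e),s["joint_pos"][5])
    print(out)
E
python3 - <<'E'
from h import *
im=cv2.imread("pics/top0.png"); C=cam("top")
def crop(x,y,w,h,k): return cv2.resize(im[y:y+h,x:x+w],(w*k,h*k),interpolation=cv2.INTER_CUBIC)
a=crop(110,222,50,40,6);b=crop(283,205,70,40,5)
m=np.zeros((600,800,3),np.uint8)
m[:240,:300]=crop(115,225,50,40,6); m[:300,300:800]=crop(285,210,100,60,5)[:300]
m[300:600,:400]=crop(165,190,100,75,4); m[300:600,400:]=crop(325,160,80,60,5)
cv2.imwrite("pics/m1.png",m)
for n,uv,z in [("blade",(308,230),.03),("disc",(300,271),.03),("third",(134,243),.015),("traytop",(217,231),.016),("btn",(384,213),.03),("chg",(370,185),.04)]: print(n,px2w(C,uv,z).round(3))
E
```

```text
blade [[ 0.538 -0.1    0.03 ]]
disc [[ 0.425 -0.08   0.03 ]]
third [[0.488 0.381 0.015]]
traytop [[0.529 0.153 0.016]]
btn [[ 0.593 -0.311  0.03 ]]
chg [[ 0.671 -0.271  0.04 ]]
```

View pics/m1.png

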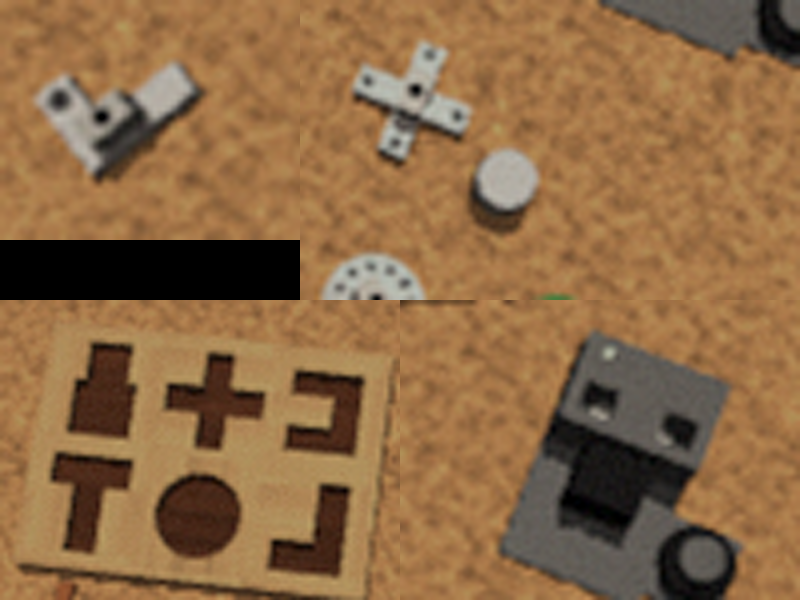

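The crop shows the third part is the key (L), with its long leg towards the upper right. The disc at (300,271) is white metal with dark dots, not green. The blade cross is at (308,230) and the pack sits in the charger. The paddle and clamp look absent. I'll start with the key because it's nearest.

```bash
python3 -c "
from h import *
go((.488,.375,.2),135)
C=cam('wrist');s,M,t=tool();print((M.T@(C[2]-t)).round(4),(M.T@C[1]).round(3))"
```

```text
t=0.10 shift [-312.1  -19.2   30.8] z=0.2308 f=[ 0.1  0.9 -1.1] open 85.8 tool y at 68.0 tilt 0.0011 yaw(rad) -1.169 [j6 -0.08]
[ 0.0748 -0.0004 -0.1426] [[ 0.001  0.958  0.288]
 [ 1.    -0.001 -0.   ]
 [-0.     0.288 -0.958]]
```

```bash
python3 -m handwheel '[{"tx":-62,"ty":-4,"tz":6},{"tx":-62,"ty":-4,"tz":6},{"tx":-62,"ty":-4,"tz":6},{"tx":-62,"ty":-4,"tz":6},{"tx":-62,"ty":-4,"tz":6}]'; python3 -m handwheel '[{"gripper":60},{"gripper":60}]'
python3 - <<'E'
from h import *
go((.488,.375,.2),45)
C=cam("wrist"); im=ctrl.snapshot("wrist"); cv2.imwrite("pics/w1.png",im[:,:,::-1]); np.save("w1.npy",np.array([0])); 
import pickle; pickle.dump(C,open("w1.pkl","wb"))
E
```

```text
t=0.10 shift [-312.1  -19.2   30.8] z=0.2308 f=[ 0.1  0.9 -1.1] open 85.8 tool y at 68.0 tilt 0.0011 yaw(rad) 0.402 [j6 -0.08]$[0]: bad value
$[0]: bad value
```

View pics/w1.png

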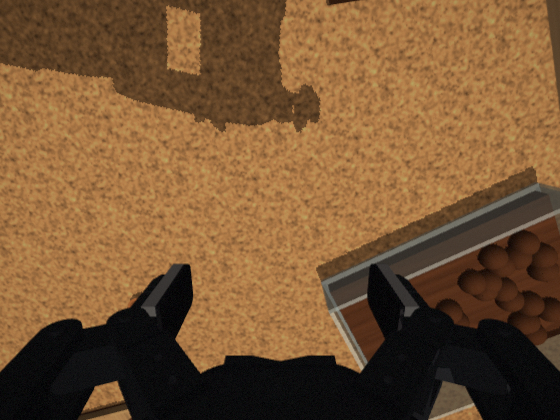

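The picture shows only fingers and a brown box: the move was refused, so the rows need every field.

```bash
python3 -m handwheel '[{"gripper":60,"tx":-62,"ty":-4,"tz":6,"yaw":0.1},{"gripper":60,"tx":-62,"ty":-4,"tz":6,"yaw":0},{"gripper":60,"tx":-62,"ty":-4,"tz":6,"yaw":0},{"gripper":60,"tx":-62,"ty":-4,"tz":6,"yaw":0},{"gripper":60,"tx":-62,"ty":-4,"tz":6,"yaw":0}]'
python3 -c "
from h import *
go((.488,.375,.2),45)"
```

```text
t: 0.78
tool_pos: [0.4755, 0.3522, 0.201]
ee_rot: [-0.753, -3.05, 0.0]
ft_force: [1.0, 0.0, 0.4]
opening: 0.0605
finger_force: 0.0
t=0.78 shift [-0.5 26.   1. ] z=0.2010 f=[1.  0.  0.4] open 60.5 tool y at 62.3 tilt 0.0002 yaw(rad) 0.302 [j6 -0.53]
```

```bash
python3 -m handwheel '[{"gripper":60,"tx":0,"ty":13,"tz":0,"yaw":0.15},{"gripper":60,"tx":0,"ty":13,"tz":0,"yaw":0.15},{"gripper":60,"tx":0,"ty":0,"tz":0,"yaw":0}]' >/dev/null
cat >> h.py <<'E'
import pickle
def shot(name,cam_="wrist"):
    C=cam(cam_); im=ctrl.snapshot(cam_)[:,:,::-1].copy(); cv2.imwrite(f"pics/{name}.png",im); pickle.dump(C,open(name+".pkl","wb")); return C,im
E
python3 -c "
from h import *
go((.488,.375,.2),45); shot('w2')"
```

```text
t=1.15 shift [-0.6 -0.3  0.8] z=0.2008 f=[ 0.5  1.3 -0.1] open 60.1 tool y at 45.2 tilt 0.0006 yaw(rad) 0.003 [j6 -0.21]
```

View pics/w2.png

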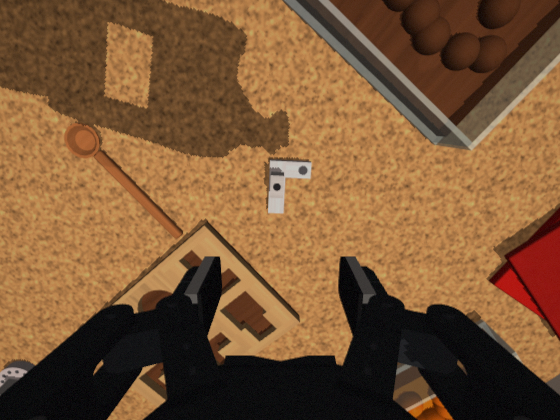

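The wrist picture shows the key at (277,187), with its short leg to the right and long leg down. The tray is at lower left. I'll fit outlines by code.

```bash
cat >> h.py <<'E'
from scipy.optimize import minimize
def rect(a,b,c,d): return np.array([[a,c],[b,c],[b,d],[a,d]],float)/1e3
T=np.linspace(0,2*np.pi,40)
SH={"paddle":[(6,24,-26,26),(-40,6.5,-9,9)],"blade":[(-33,33,-8,8),(-8,8,-33,33)],"key":[(-24,36,-9,9),(-24,-6,8,37)],
 "clamp":[(-27,27,-8,8),(-27,-13,7,38),(13,27,7,38)],"disc":None,"pack":[(-18,18,-20,20),(17,46,-13,13)]}
def polys(n,g=0):
    if n=="disc": return [np.c_[np.cos(T),np.sin(T)]*(.028+g/1e3)]
    return [rect(a-g,b+g,c-g,d+g) for a,b,c,d in SH[n]]
K=4
def render(shape,C,P,x,y,th,solid):
    """P list of (poly,zlow,zhigh)"""
    c,s=np.cos(th),np.sin(th); m=np.zeros(shape,np.uint8)
    for p,z0,z1 in P:
        q=p@np.array([[c,s],[-s,c]])+[x,y]
        pts=[w2px(C,np.c_[q,np.full(len(q),z)]) for z in ((z0,z1) if solid else (z1,))]
        h=cv2.convexHull(np.vstack(pts).astype(np.float32))
        cv2.fillPoly(m,[np.round(h*16).astype(np.int32)],255,shift=4+0)
    return m
def fit(n,C,mask,x0,base=0.0,hole=False,turn=True):
    """mask float 0..1 full image; returns x,y,th, iou. hole: outline at tray top."""
    P=[(p,0.016,0.016) for p in polys(n,2)] if hole else [(p,base,base+.012) for p in polys(n)]+[(rect(-12,12,-7,7),base+.012,base+.036)]
    big=cv2.resize(mask.astype(np.float32),None,fx=K,fy=K,interpolation=cv2.INTER_LINEAR)
    pc=dict(C[0]); pc.update(fx=pc["fx"]*K,fy=pc["fy"]*K,cx=(pc["cx"]+.5)*K-.5,cy=(pc["cy"]+.5)*K-.5); CK=(pc,C[1],C[2])
    u=w2px(CK,[[x0[0],x0[1],base]])[0].astype(int); r=int(.075*pc["fx"]/ (C[2][2]-.01)); 
    Y,X=max(0,u[1]-r),max(0,u[0]-r); sub=big[Y:u[1]+r,X:u[0]+r]; pc["cx"]-=X; pc["cy"]-=Y
    def f(v):
        m=render(sub.shape,CK,P,v[0]*1e-3+x0[0],v[1]*1e-3+x0[1],v[2]*.02+x0[2],not hole)/255.
        return -np.minimum(m,sub).sum()/np.maximum(m,sub).sum()
    best=None
    for s in (8,3):
        v0=best.x if best is not None else np.zeros(3)
        sim=np.array([v0]+[v0+s*e for e in np.eye(3)])
        best=minimize(f,v0,method="Nelder-Mead",options=dict(initial_simplex=sim,xatol=.05,fatol=1e-5,maxiter=150))
    v=best.x; return np.array([v[0]*1e-3+x0[0],v[1]*1e-3+x0[1],v[2]*.02+x0[2]]),-best.fun
def metal(im):
    h=cv2.cvtColor(im,cv2.COLOR_BGR2HSV); m=((h[...,1]<70)&(h[...,2]>75)).astype(np.uint8); return cv2.morphologyEx(m,cv2.MORPH_CLOSE,np.ones((3,3)))
def dark(im): 
    h=cv2.cvtColor(im,cv2.COLOR_BGR2HSV); return (h[...,2]<105).astype(np.uint8)
E
python3 - <<'E'
from h import *
C=pickle.load(open("w2.pkl","rb")); im=cv2.imread("pics/w2.png")
g=px2w(C,(277,187),.03)[0]; print(g)
f,i=fit("key",C,metal(im),(g[0],g[1],-.785)); print(f.round(4),i)
go((f[0],f[1],.2),np.degrees(f[2])+90)
Ct=cam("top"); t=cv2.imread("pics/top0.png"); print(fit("key",Ct,metal(t),f))
# tray cutouts in top view
cu={"key":(244,245),"disc":(214.5,244),"blade":(218.5,215),"pack":(190.5,214)}
for n,uv in cu.items():
    g=px2w(Ct,uv,.016)[0]; print(n,*fit(n,Ct,dark(t),(g[0],g[1],-.09),hole=True))
for n,uv in {"blade":(308,230),"disc":(300,271)}.items():
    g=px2w(Ct,uv,.03)[0]; print(n,*fit(n,Ct,metal(t),(g[0],g[1],-.35)))
E
```

```text
[0.47968801 0.37844707 0.03      ]
[ 0.4781  0.3793 -0.8353] 0.9051756694644577
t=1.20 shift [ 9.4 -3.8  0.8] z=0.2008 f=[-0.9 -0.  -0.6] open 60.0 tool y at 45.3 tilt 0.0008 yaw(rad) 0.055 [j6 -0.21]
(array([ 0.48291228,  0.38111716, -0.83905271]), np.float64(0.7554240051706156))
key [ 0.48152382  0.06791155 -0.08647362] 0.3928622955550018
disc [0.49456692 0.15908392 0.01939129] 0.4489596900003736
blade [ 0.57641106  0.15342563 -0.08142238] 0.3557982082323814
pack [ 0.5683237   0.23174878 -0.07782279] 0.37921190803894583
blade [ 0.54381098 -0.09880705 -0.35667376] 0.6111838704983266
disc [ 0.4273443  -0.07930088 -0.35062647] 0.8478726281440441
```

```bash
python3 -m handwheel '[{"gripper":60,"tx":5,"ty":-2,"tz":40,"yaw":0.055},{"gripper":60,"tx":4,"ty":-2,"tz":40,"yaw":0},{"gripper":60,"tx":0,"ty":0,"tz":0,"yaw":0}]' >/dev/null
python3 - <<'E'
from h import *
C,im=shot("w3"); f,i=fit("key",C,metal(im),(.478,.3793,-.835)); print(f.round(4),i)
go((f[0],f[1],.014),np.degrees(f[2])+90)
E
```

```text
[ 0.4783  0.3796 -0.836 ] 0.8775955297329022
t=1.62 shift [  0.3   0.8 107.3] z=0.1213 f=[0.7 0.1 0.7] open 59.9 tool y at 42.1 tilt 0.0017 yaw(rad) -0.000 [j6 -0.14]
```

```bash
python3 -m handwheel '[{"gripper":50,"tx":0,"ty":1,"tz":45,"yaw":0},{"gripper":40,"tx":0,"ty":0,"tz":40,"yaw":0},{"gripper":40,"tx":0,"ty":0,"tz":21,"yaw":0},{"gripper":40,"tx":0,"ty":0,"tz":0,"yaw":0}]'
python3 -m handwheel '[{"gripper":5,"tx":0,"ty":0,"tz":0,"yaw":0},{"gripper":5,"tx":0,"ty":0,"tz":0,"yaw":0},{"gripper":5,"tx":0,"ty":0,"tz":0,"yaw":0},{"gripper":5,"tx":0,"ty":0,"tz":0,"yaw":0}]' 50
```

```text
t: 2.12
tool_pos: [0.4796, 0.38, 0.0156]
ee_rot: [-1.278, -2.87, 0.0]
ft_force: [-0.1, 0.6, -0.2]
opening: 0.04
finger_force: 0.0
t: 2.62
tool_pos: [0.4804, 0.3807, 0.0173]
ee_rot: [1.278, 2.868, 0.004]
ft_force: [-1.1, -0.1, 7.0]
opening: 0.0129
finger_force: 50.2
```

```bash
python3 -m handwheel '[{"gripper":5,"tx":0,"ty":0,"tz":-40,"yaw":0},{"gripper":5,"tx":0,"ty":0,"tz":-60,"yaw":0},{"gripper":5,"tx":0,"ty":0,"tz":-60,"yaw":-0.15},{"gripper":5,"tx":0,"ty":0,"tz":-20,"yaw":-0.18},{"gripper":5,"tx":0,"ty":0,"tz":0,"yaw":-0.18}]'
python3 -m handwheel '[{"gripper":5,"tx":0,"ty":0,"tz":0,"yaw":-0.18},{"gripper":5,"tx":0,"ty":-60,"tz":0,"yaw":-0.06},{"gripper":5,"tx":0,"ty":-60,"tz":0,"yaw":0},{"gripper":5,"tx":0,"ty":-60,"tz":0,"yaw":0},{"gripper":5,"tx":0,"ty":-60,"tz":0,"yaw":0}]'
python3 - <<'E'
from h import *
ctrl.snapshot("wrist"); C,im=shot("w4"); go((.48,.08,.2),85)
E
```

```text
t: 3.25
tool_pos: [0.4801, 0.3805, 0.1986]
ee_rot: [0.504, 3.097, 0.005]
ft_force: [0.4, -0.0, -2.1]
opening: 0.0133
finger_force: 49.1
t: 3.88
tool_pos: [0.4542, 0.1396, 0.1963]
ee_rot: [0.138, 3.137, 0.001]
ft_force: [1.8, -1.0, -0.6]
opening: 0.0134
finger_force: 49.3
t=3.98 shift [-31.2 -54.7  -3.8] z=0.1962 f=[ 0.7 -0.1  0.3] open 12.8 tool y at 84.7 tilt 0.0010 yaw(rad) -0.005 [j6 -1.28]
```

View pics/w4.png

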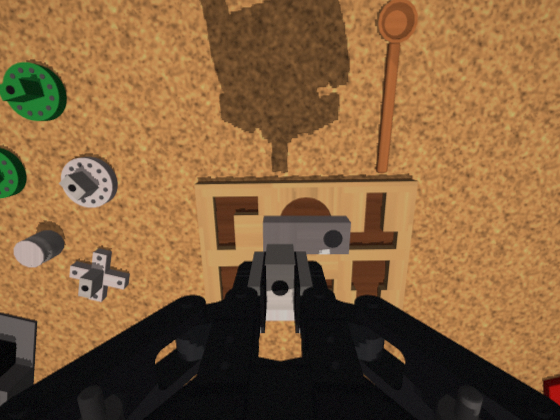

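The picture shows the tray from (198,180) to (415,350), with the held key at (305,235) hiding part of it. The key cut-out is near (237,222). I'll move forward so the near row is clear.

```bash
python3 -m handwheel '[{"gripper":5,"tx":-40,"ty":0,"tz":0,"yaw":0},{"gripper":5,"tx":-30,"ty":0,"tz":0,"yaw":0},{"gripper":5,"tx":0,"ty":0,"tz":0,"yaw":0}]' >/dev/null
python3 - <<'E'
from h import *
C,im=shot("w5"); h=cv2.cvtColor(im,cv2.COLOR_BGR2HSV)
for n,g in {"key":(.482,.068,-.086),"disc":(.4946,.159,-.09),"paddle":(.49,.235,-.09)}.items():
    u=w2px(C,[[g[0],g[1],.016]])[0].astype(int); r=h[u[1]-25:u[1]+25,u[0]-25:u[0]+25,2]; 
    th,_=cv2.threshold(r.copy(),0,255,cv2.THRESH_OTSU); 
    for t in (th,):
        f,i=fit(n,C,h[...,2]<t,g,hole=True); print(n,u,t,f.round(4),round(i,3))
E
```

```text
key [212 157] 144.0 [ 0.4774  0.0682 -0.0725] 0.277
disc [298 162] 137.0 [0.4533 0.1498 0.7467] 0.272
paddle [370 151] 142.0 [ 0.5039  0.2368 -0.0717] 0.292
```

View pics/w5.png

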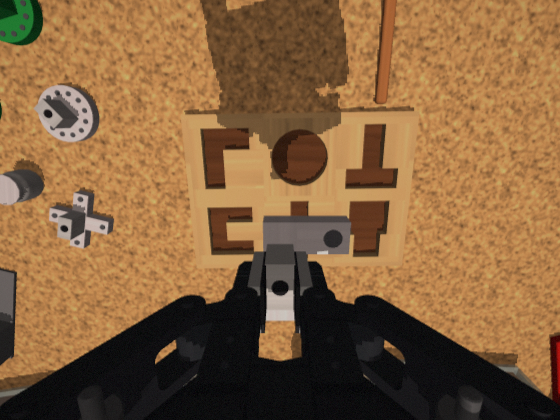

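The picture now shows key (225,157), disc (299,157) and paddle (373,155) cut-outs clear. My overlap score was spoiled by neighbouring cut-outs, so I'll switch to an inside-minus-ring score.

```bash
cat >> h.py <<'E'
def fith(n,C,im,x0,thr=95,rng=6):
    """cut-out outline at tray top by inside-minus-ring darkness"""
    v=cv2.cvtColor(im,cv2.COLOR_BGR2HSV)[...,2].astype(np.float32); mask=np.clip((thr+15-v)/30,0,1)
    big=cv2.resize(mask,None,fx=K,fy=K); pc=dict(C[0]); pc.update(fx=pc["fx"]*K,fy=pc["fy"]*K,cx=(pc["cx"]+.5)*K-.5,cy=(pc["cy"]+.5)*K-.5); CK=(pc,C[1],C[2])
    mk=lambda g:[(p,.016,.016) for p in polys(n,g)]
    def f(v):
        a=(v[0]*1e-3+x0[0],v[1]*1e-3+x0[1],v[2]*.02+x0[2])
        m=render(big.shape,CK,mk(2),*a,False)>0; o=(render(big.shape,CK,mk(6),*a,False)>0)&~m
        return big[o].mean()-big[m].mean()
    v0=np.zeros(3)
    for s in (rng,2):
        sim=np.array([v0]+[v0+s*e for e in np.eye(3)])
        b=minimize(f,v0,method="Nelder-Mead",options=dict(initial_simplex=sim,xatol=.05,fatol=1e-4,maxiter=80)); v0=b.x
    return np.array([v0[0]*1e-3+x0[0],v0[1]*1e-3+x0[1],v0[2]*.02+x0[2]]),-b.fun
E
python3 - <<'E'
from h import *
C=pickle.load(open("w5.pkl","rb")); im=cv2.imread("pics/w5.png")
cor=px2w(C,[(186,115),(417,111),(403,264),(197,268)],.016); print(cor.round(4)[:,:2], cor.mean(0).round(4)); 
th=np.arctan2(*(cor[1]-cor[0])[[1,0]])-np.pi/2; print(th)
for n,uv in {"key":(213,157),"disc":(299,157),"paddle":(373,165)}.items():
    g=px2w(C,uv,.016)[0]; f,i=fith(n,C,im,(g[0],g[1],th)); print(n,g[:2].round(4),f.round(4),round(i,3))
Ct=cam("top"); t=cv2.imread("pics/top0.png")
for n,uv in {"key":(248,246),"disc":(214.5,244),"blade":(218.5,215),"pack":(190.5,216)}.items():
    g=px2w(Ct,uv,.016)[0]; f,i=fith(n,Ct,t,(g[0],g[1],th),80); print("top",n,f.round(4),round(i,3))
E
```

```text
[[0.4365 0.0473]
 [0.4535 0.2824]
 [0.6254 0.2734]
 [0.6089 0.0294]] [0.5311 0.1581 0.016 ]
-0.07205919904988822
key [0.4811 0.0683] [ 0.477   0.0683 -0.0774] 0.632
disc [0.4892 0.1594] [ 0.4897  0.1592 -0.0934] 0.651
paddle [0.5047 0.2378] [ 0.5042  0.2371 -0.0698] 0.532
top key [ 0.4821  0.0672 -0.0558] 0.728
top disc [0.4948 0.1589 0.011 ] 0.761
top blade [ 0.5767  0.153  -0.0703] 0.624
top pack [ 0.5682  0.2319 -0.0651] 0.669
```

```bash
python3 - <<'E'
from h import *
C=pickle.load(open("w5.pkl","rb")); im=cv2.imread("pics/w5.png")
s,M,t=tool(); print(t)
def W(kx,ky,z): # key frame mm -> world for key origin below TCP
    return t+M@np.array([-kx/1e3,ky/1e3,0.0173-z/1e3])
for z in (12,0):
    print(z,[w2px(C,W(*k,z))[0].round(1).tolist() for k in [(-24,-9),(-24,37),(-6,37),(-6,9)]])
g=cv2.cvtColor(im,cv2.COLOR_BGR2HSV)
print("row profile col 310", [(r,int(g[r,310,1]),int(g[r,310,2])) for r in range(205,266,2)])
print("col profile row 240", [(c,int(g[240,c,1]),int(g[240,c,2])) for c in list(range(256,274,2))+list(range(340,360,2))])
E
```

```text
[0.52441912 0.13544657 0.19552466]
12 [[262.3, 221.1], [350.7, 221.1], [348.4, 252.8], [296.3, 252.8]]
0 [[263.5, 214.2], [345.8, 214.3], [343.8, 244.1], [295.2, 244.1]]
row profile col 310 [(205, 126, 203), (207, 129, 202), (209, 131, 203), (211, 132, 203), (213, 133, 202), (215, 118, 160), (217, 27, 75), (219, 31, 75), (221, 31, 75), (223, 29, 106), (225, 30, 111), (227, 30, 110), (229, 32, 111), (231, 32, 113), (233, 33, 115), (235, 33, 116), (237, 33, 116), (239, 30, 110), (241, 32, 111), (243, 30, 111), (245, 34, 112), (247, 32, 112), (249, 28, 111), (251, 31, 114), (253, 32, 113), (255, 135, 198), (257, 134, 201), (259, 129, 202), (261, 124, 101), (263, 36, 14), (265, 28, 18)]
col profile row 240 [(256, 135, 199), (258, 133, 200), (260, 130, 202), (262, 131, 200), (264, 34, 112), (266, 34, 113), (268, 32, 113), (270, 30, 111), (272, 32, 113), (340, 23, 44), (342, 23, 88), (344, 32, 111), (346, 34, 114), (348, 30, 112), (350, 120, 194), (352, 126, 203), (354, 160, 118), (356, 178, 102), (358, 171, 103)]
```

Held key sits within 1 mm of expectation. Moving over its place.

```bash
python3 -c "
from h import *
go((.4765,.0683,.05),85.8)"
```

```text
t=4.40 shift [ 41.8 -71.2 145.5] z=0.1955 f=[ 0.3  0.4 -1.5] open 13.2 tool y at 84.9 tilt 0.0003 yaw(rad) -0.016 [j6 -1.32]
```

```bash
python3 -m handwheel '[{"gripper":5,"tx":21,"ty":-36,"tz":0,"yaw":-0.016},{"gripper":5,"tx":21,"ty":-35,"tz":25,"yaw":0},{"gripper":5,"tx":0,"ty":0,"tz":60,"yaw":0},{"gripper":5,"tx":0,"ty":0,"tz":60,"yaw":0},{"gripper":5,"tx":0,"ty":0,"tz":0,"yaw":0}]' >/dev/null
python3 - <<'E'
from h import *
go((.4765,.0683,.0213),85.8)
E
```

```text
t=5.03 shift [-3.1  0.5 26.6] z=0.0479 f=[-0.7  0.3 -0.4] open 12.8 tool y at 85.9 tilt 0.0078 yaw(rad) 0.001 [j6 -1.45]
```

```bash
python3 -m handwheel '[{"gripper":5,"tx":-1,"ty":0,"tz":0,"yaw":0},{"gripper":5,"tx":0,"ty":0,"tz":0,"yaw":0},{"gripper":5,"tx":0,"ty":0,"tz":0,"yaw":0}]' >/dev/null
python3 - <<'E'
from h import *
go((.4765,.0683,.0213),85.8)
E
```

```text
t=5.40 shift [ 2.1  0.3 30.6] z=0.0519 f=[ 0.3  0.7 -1.9] open 12.7 tool y at 85.8 tilt 0.0029 yaw(rad) 0.001 [j6 -1.45]
```

```bash
for i in 1 2; do python3 -m handwheel '[{"gripper":5,"tx":0,"ty":0,"tz":0,"yaw":0},{"gripper":5,"tx":0,"ty":0,"tz":0,"yaw":0},{"gripper":5,"tx":0,"ty":0,"tz":0,"yaw":0}]' >/dev/null
python3 -c "
from h import *
go((.4765,.0683,.0213),85.8)"; done
```

```text
t=5.78 shift [ 1.2  0.6 29. ] z=0.0503 f=[ 0.1 -0.1 -0.5] open 12.6 tool y at 85.8 tilt 0.0000 yaw(rad) 0.000 [j6 -1.45]
t=6.15 shift [ 1.2  0.6 29. ] z=0.0503 f=[-0.2  0.2 -0.9] open 12.9 tool y at 85.8 tilt 0.0001 yaw(rad) 0.000 [j6 -1.45]
```

```bash
python3 -m handwheel '[{"gripper":5,"tx":1.2,"ty":0.6,"tz":8,"yaw":0},{"gripper":5,"tx":0,"ty":0,"tz":8,"yaw":0},{"gripper":5,"tx":0,"ty":0,"tz":6,"yaw":0},{"gripper":5,"tx":0,"ty":0,"tz":6,"yaw":0},{"gripper":5,"tx":0,"ty":0,"tz":0,"yaw":0}]' 
python3 -m handwheel '[{"gripper":5,"tx":0,"ty":0,"tz":0,"yaw":0},{"gripper":5,"tx":0,"ty":0,"tz":0,"yaw":0},{"gripper":5,"tx":0,"ty":0,"tz":0,"yaw":0},{"gripper":5,"tx":0,"ty":0,"tz":0,"yaw":0}]' >/dev/null;python3 -c "
from h import *
go((.4765,.0683,.0213),85.8)"
```

```text
t: 6.78
tool_pos: [0.4769, 0.0683, 0.0219]
ee_rot: [0.115, 3.139, 0.0]
ft_force: [4.9, 0.3, -2.3]
opening: 0.0126
finger_force: 55.0
t=7.28 shift [ 0.4 -0.1  1.2] z=0.0225 f=[ 5.4 -0.5 -3.2] open 12.6 tool y at 85.8 tilt 0.0010 yaw(rad) 0.000 [j6 -1.45]
```

Inside the cut-out. Releasing, then checking.

```bash
python3 -m handwheel '[{"gripper":30,"tx":0,"ty":0,"tz":0,"yaw":0},{"gripper":30,"tx":0,"ty":0,"tz":0,"yaw":0},{"gripper":30,"tx":0,"ty":0,"tz":-30,"yaw":0},{"gripper":30,"tx":0,"ty":0,"tz":-60,"yaw":0},{"gripper":30,"tx":-30,"ty":0,"tz":-60,"yaw":0}]' >/dev/null
python3 -m handwheel '[{"gripper":30,"tx":-40,"ty":0,"tz":-20,"yaw":0},{"gripper":30,"tx":0,"ty":0,"tz":0,"yaw":0},{"gripper":30,"tx":0,"ty":0,"tz":0,"yaw":0},{"gripper":30,"tx":0,"ty":0,"tz":0,"yaw":0}]' >/dev/null
python3 - <<'E'
from h import *
C,im=shot("w6"); go((.5,.1,.2))
f,i=fit("key",C,metal(im),(.477,.0683,-.074),base=.004); print(f.round(4),i)
u=w2px(C,[[.5,.1,.02]])[0].astype(int); print(u)
cv2.imwrite("pics/c6.png",cv2.resize(im[40:300,100:400],(600,520)))
E
```

```text
t=8.45 shift [ 45.8  33.3 -12.5] z=0.1875 f=[-0.  -1.1  0.5] open 30.4 tool y at 85.8 tilt 0.0019
[ 0.476   0.0682 -0.0736] 0.8788986047420054
[312 151]
```

View pics/c6.png

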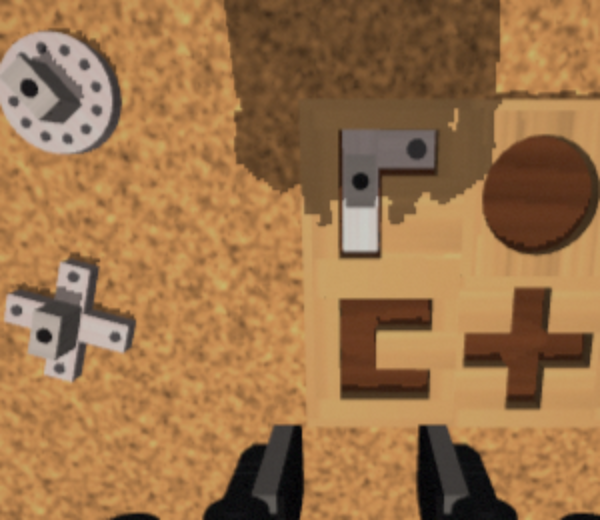

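The key sits flush in its cut-out at crop (380,180). The disc is at left (60,92), the blade at (68,320), and their empty cut-outs at (540,193) and (528,348). Measuring all four.

```bash
python3 - <<'E'
from h import *
C=pickle.load(open("w6.pkl","rb")); im=cv2.imread("pics/w6.png")
for n,uv in {"disc":(370,137),"blade":(364,214)}.items():
    g=px2w(C,uv,.016)[0]; f,i=fith(n,C,im,(g[0],g[1],-.074)); print(n,f.round(4),round(i,3))
hsv=cv2.cvtColor(im,cv2.COLOR_BGR2HSV); m=((hsv[...,1]<95)&(hsv[...,2]>60)).astype(np.uint8)
for n,uv,th in [("disc",(130,86),0),("blade",(136,201),-.35)]:
    g=px2w(C,uv,.012)[0]; f,i=fit(n,C,m,(g[0],g[1],th)); print(n,f.round(4),round(i,3))
s,M,t=tool(); q=px2w(C,[(111+0,72),(126,90)],.036); print(q)
E
```

```text
disc [ 0.4907  0.1597 -0.0161] 0.632
blade [ 0.5724  0.1536 -0.0763] 0.546
disc [ 0.4244 -0.0786  0.1211] 0.856
blade [ 0.5401 -0.0978 -0.3514] 0.704
[[ 0.41468662 -0.07904051  0.036     ]
 [ 0.43050214 -0.06888838  0.036     ]]
```

```bash
python3 -m handwheel '[{"gripper":60,"tx":10,"ty":-55,"tz":0,"yaw":0},{"gripper":60,"tx":10,"ty":-55,"tz":0,"yaw":0},{"gripper":60,"tx":5,"ty":-45,"tz":0,"yaw":0},{"gripper":60,"tx":0,"ty":0,"tz":0,"yaw":0},{"gripper":60,"tx":0,"ty":0,"tz":0,"yaw":0}]' >/dev/null
python3 -m handwheel '[{"gripper":60,"tx":0,"ty":0,"tz":0,"yaw":0},{"gripper":60,"tx":0,"ty":0,"tz":0,"yaw":0}]' >/dev/null
python3 - <<'E'
from h import *
C,im=shot("w7"); go((.54,-.098,.2))
hsv=cv2.cvtColor(im,cv2.COLOR_BGR2HSV); m=((hsv[...,1]<95)&(hsv[...,2]>60)).astype(np.uint8)
for n,g in [("disc",(.4244,-.0786,0)),("blade",(.5401,-.0978,-.35))]:
    f,i=fit(n,C,m,g); print(n,f.round(4),round(i,3)); 
    for k in range(4): print(k,fit(n,C,m,(f[0],f[1],f[2]+k*np.pi/4*(1 if n=="disc" else 2)))[1].round(3),end=" ")
cv2.imwrite("pics/c7.png",cv2.resize(im[30:330,130:430],(600,600)))
E
```

```text
t=9.38 shift [-32.4  -7.  -11.8] z=0.1882 f=[ 0.1 -0.3 -0.5] open 60.1 tool y at 85.9 tilt 0.0001
disc [ 0.4244 -0.0784  0.1957] 0.803
0 0.806 1 0.806 2 0.806 3 0.805 blade [ 0.5401 -0.0976 -0.3527] 0.587
0 0.588 1 0.579 2 0.588 3 0.579
```

View pics/c7.png

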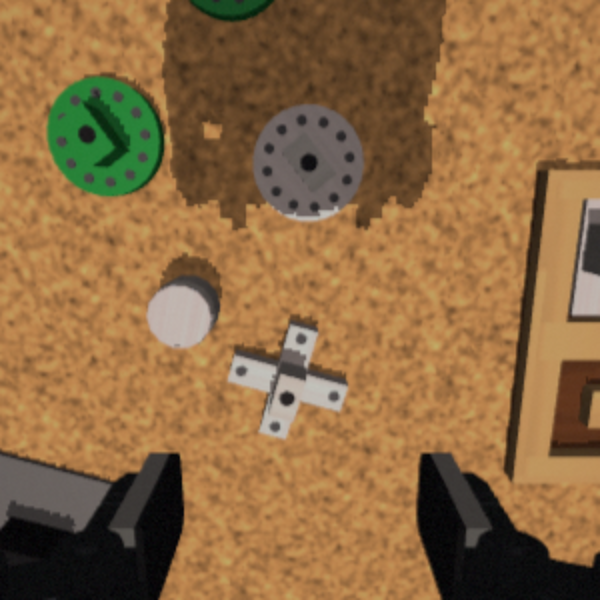

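The picture shows the disc at (309,162) in shadow with a tang turned about 45°, the tin at (182,315) and the blade at (288,380). I'll enlarge both tangs to read their directions.

```bash
python3 - <<'E'
from h import *
im=cv2.imread("pics/w7.png")
a=cv2.resize(im[76:146,250:320],(400,400),interpolation=cv2.INTER_CUBIC); b=cv2.resize(im[185:255,238:308],(400,400),interpolation=cv2.INTER_CUBIC)
a=cv2.convertScaleAbs(a,alpha=1.8); cv2.imwrite("pics/c8.png",np.hstack([a,b]))
E
```

```text
(no output)
```

View pics/c8.png

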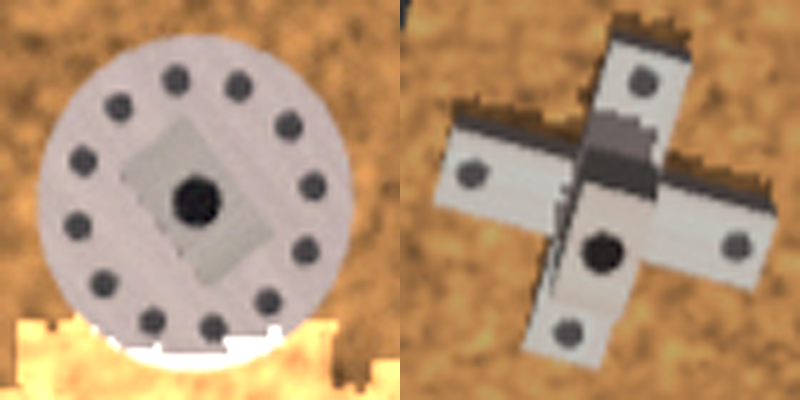

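```bash
python3 - <<'E'
from h import *
C=pickle.load(open("w7.pkl","rb"))
q=px2w(C,[(250+x/5.714,76+y/5.714) for x,y in [(185,115),(275,238),(208,285),(120,175),(197,202)]],.036); print(q.round(4))
for a,b in ((0,1),(3,2)): print(np.degrees(np.arctan2(*(q[b]-q[a])[[1,0]])))
go((.5401,-.0976,.016),69.8)
E
```

```text
[[ 0.4114 -0.0791  0.036 ]
 [ 0.4313 -0.0656  0.036 ]
 [ 0.4379 -0.0771  0.036 ]
 [ 0.4197 -0.0902  0.036 ]
 [ 0.4248 -0.078   0.036 ]]
34.059194240293465
35.9231119693556
t=9.38 shift [-32.5  -6.6 172.2] z=0.1882 f=[ 0.1 -0.3 -0.5] open 60.1 tool y at 85.9 tilt 0.0001 yaw(rad) 0.281 [j6 -1.76]
```

```bash
python3 -m handwheel '[{"gripper":32,"tx":-32.5,"ty":-6.6,"tz":20,"yaw":0},{"gripper":32,"tx":0,"ty":0,"tz":50,"yaw":0.14},{"gripper":32,"tx":0,"ty":0,"tz":45,"yaw":0.141},{"gripper":32,"tx":0,"ty":0,"tz":0,"yaw":0},{"gripper":32,"tx":0,"ty":0,"tz":0,"yaw":0}]' >/dev/null
python3 -m handwheel '[{"gripper":32,"tx":0,"ty":0,"tz":0,"yaw":0},{"gripper":32,"tx":0,"ty":0,"tz":0,"yaw":0},{"gripper":32,"tx":0,"ty":0,"tz":0,"yaw":0}]' >/dev/null
python3 -c "
from h import *
go((.5401,-.0976,.016),69.8)
C,im=shot('w8'); hsv=cv2.cvtColor(im,cv2.COLOR_BGR2HSV); m=((hsv[...,1]<80)&(hsv[...,2]>90)).astype(np.uint8)
print(fit('blade',C,m,(.5401,-.0976,-.353)))"
```

```text
t=10.38 shift [ 0.4  0.7 57.8] z=0.0738 f=[0.4 0.1 0.2] open 31.8 tool y at 69.8 tilt 0.0010 yaw(rad) -0.001 [j6 -1.48]
(array([ 0.5411077 , -0.0980615 , -0.35391834]), np.float64(0.5613880224752956))
```

```bash
python3 -m handwheel '[{"gripper":32,"tx":0,"ty":0.6,"tz":30,"yaw":0},{"gripper":32,"tx":0,"ty":0,"tz":18,"yaw":0},{"gripper":32,"tx":0,"ty":0,"tz":9,"yaw":0},{"gripper":32,"tx":0,"ty":0,"tz":0,"yaw":0},{"gripper":32,"tx":0,"ty":0,"tz":0,"yaw":0}]' >/dev/null
python3 -m handwheel '[{"gripper":5,"tx":0,"ty":0,"tz":0,"yaw":0},{"gripper":5,"tx":0,"ty":0,"tz":0,"yaw":0},{"gripper":5,"tx":0,"ty":0,"tz":0,"yaw":0},{"gripper":5,"tx":0,"ty":0,"tz":0,"yaw":0},{"gripper":5,"tx":0,"ty":0,"tz":0,"yaw":0}]'
```

```text
t: 11.68
tool_pos: [0.5407, -0.0979, 0.017]
ee_rot: [0.553, 3.091, -0.0]
ft_force: [-0.5, -0.1, 6.2]
opening: 0.0125
finger_force: 49.8
```

```bash
python3 -m handwheel '[{"gripper":5,"tx":0,"ty":0,"tz":-30,"yaw":0},{"gripper":5,"tx":0,"ty":0,"tz":-50,"yaw":0},{"gripper":5,"tx":0,"ty":0,"tz":-30,"yaw":-0.14},{"gripper":5,"tx":-10,"ty":20,"tz":0,"yaw":-0.138},{"gripper":5,"tx":0,"ty":50,"tz":0,"yaw":0}]' >/dev/null
python3 -m handwheel '[{"gripper":5,"tx":0,"ty":60,"tz":0,"yaw":0},{"gripper":5,"tx":0,"ty":60,"tz":0,"yaw":0},{"gripper":5,"tx":0,"ty":50,"tz":0,"yaw":0},{"gripper":5,"tx":0,"ty":10,"tz":0,"yaw":0},{"gripper":5,"tx":0,"ty":0,"tz":0,"yaw":0}]'
python3 -m handwheel '[{"gripper":5,"tx":0,"ty":0,"tz":0,"yaw":0},{"gripper":5,"tx":0,"ty":0,"tz":0,"yaw":0},{"gripper":5,"tx":0,"ty":0,"tz":0,"yaw":0},{"gripper":5,"tx":0,"ty":0,"tz":0,"yaw":0}]' >/dev/null
python3 - <<'E'
from h import *
go((.5724,.1536,.0215),85.7)
C,im=shot("w9"); s,M,t=tool(); b=t[2]-.017
hsv=cv2.cvtColor(im,cv2.COLOR_BGR2HSV); m=((hsv[...,1]<70)&(hsv[...,2]>70)).astype(np.uint8)
print((fit("blade",C,m,(t[0],t[1],-.074),base=b)[0][:2]-t[:2]).round(4), fit("blade",C,m,(t[0],t[1],-.074),base=b)[1])
u=w2px(C,[[t[0],t[1],b]])[0].astype(int); print(u); cv2.imwrite("pics/c9.png",im)
E
```

```text
t: 12.92
tool_pos: [0.5714, 0.1491, 0.1261]
ee_rot: [-0.118, -3.139, 0.0]
ft_force: [-0.7, -0.5, 0.3]
opening: 0.0131
finger_force: 49.0
t=13.43 shift [ -0.3   5.  104.7] z=0.1262 f=[-0.3  0.3 -0.8] open 12.8 tool y at 85.6 tilt 0.0000 yaw(rad) -0.001 [j6 -1.32]
[-0.0005  0.    ] 0.7294041785580814
[279 255]
```

View pics/c9.png

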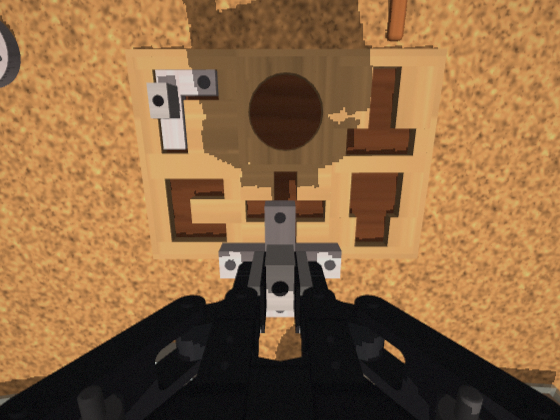

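The held blade is well centred at (280,262). The key is seated, and the disc cut-out at (286,110) and pack cut-out at (375,208) are visible. Lowering.

```bash
python3 -m handwheel '[{"gripper":5,"tx":-0.8,"ty":5,"tz":30,"yaw":0},{"gripper":5,"tx":0,"ty":0,"tz":40,"yaw":0},{"gripper":5,"tx":0,"ty":0,"tz":10,"yaw":0},{"gripper":5,"tx":0,"ty":0,"tz":0,"yaw":0},{"gripper":5,"tx":0,"ty":0,"tz":0,"yaw":0}]' >/dev/null
python3 -m handwheel '[{"gripper":5,"tx":0,"ty":0,"tz":0,"yaw":0},{"gripper":5,"tx":0,"ty":0,"tz":8,"yaw":0},{"gripper":5,"tx":0,"ty":0,"tz":8,"yaw":0},{"gripper":5,"tx":0,"ty":0,"tz":7,"yaw":0},{"gripper":5,"tx":0,"ty":0,"tz":0,"yaw":0}]' >/dev/null
python3 -m handwheel '[{"gripper":5,"tx":0,"ty":0,"tz":0,"yaw":0},{"gripper":5,"tx":0,"ty":0,"tz":0,"yaw":0},{"gripper":5,"tx":0,"ty":0,"tz":0,"yaw":0}]' >/dev/null
python3 - <<'E'
from h import *
go((.5724,.1536,.0215),85.7)
C=pickle.load(open("w9.pkl","rb")); im=cv2.imread("pics/w9.png")
for n,uv in {"disc":(286,110),"pack":(373,190)}.items():
    g=px2w(C,uv,.016)[0]; f,i=fith(n,C,im,(g[0],g[1],-.074),75); print(n,g[:2],f.round(4),round(i,3))
E
```

```text
t=15.10 shift [ 0.5 -0.4  1.9] z=0.0234 f=[-0.3  0.3 -0.5] open 12.6 tool y at 85.7 tilt 0.0004 yaw(rad) -0.001 [j6 -1.31]
disc [0.4886526  0.16013215] [ 0.4905  0.1595 -0.0636] 0.949
pack [0.55946036 0.23033401] [ 0.5651  0.2428 -0.295 ] 0.138
```

```bash
python3 -m handwheel '[{"gripper":5,"tx":0,"ty":0,"tz":2,"yaw":0},{"gripper":5,"tx":0,"ty":0,"tz":0,"yaw":0},{"gripper":30,"tx":0,"ty":0,"tz":0,"yaw":0},{"gripper":30,"tx":0,"ty":0,"tz":0,"yaw":0},{"gripper":30,"tx":0,"ty":0,"tz":-30,"yaw":0}]' 
python3 -m handwheel '[{"gripper":60,"tx":0,"ty":0,"tz":-60,"yaw":0},{"gripper":60,"tx":0,"ty":0,"tz":-60,"yaw":0},{"gripper":60,"tx":0,"ty":0,"tz":0,"yaw":0},{"gripper":60,"tx":0,"ty":0,"tz":0,"yaw":0},{"gripper":60,"tx":0,"ty":0,"tz":0,"yaw":0}]' >/dev/null
python3 - <<'E'
from h import *
C,im=shot("w10"); go((.4248,-.078,.16),125)
f,i=fit("blade",C,metal(im),(.5724,.1536,-.074),base=.004); print("blade",f.round(4),i)
f,i=fit("key",C,metal(im),(.476,.0683,-.074),base=.004); print("key",f.round(4),i)
for n,x,y in [("pack",.5635,.232),("disc",.4905,.1595)]:
  for th in (85,105): f,i=fith(n,C,im,(x,y,-.074),th); print(n,f.round(4),round(i,3))
E
```

```text
t: 15.72
tool_pos: [0.5715, 0.1537, 0.0499]
ee_rot: [-0.119, -3.136, 0.001]
ft_force: [0.1, 0.1, 0.7]
opening: 0.0303
finger_force: 0.0
t=16.40 shift [ 129.4 -242.3   10.2] z=0.1698 f=[-0.3 -0.7  0.3] open 60.1 tool y at 85.7 tilt 0.0024 yaw(rad) -0.687 [j6 -1.31]
blade [ 0.5731  0.1541 -0.0646] 0.8702087650070274
key [ 0.4759  0.0679 -0.0749] 0.7851258020643389
pack [ 0.5646  0.2327 -0.0754] 0.303
pack [ 0.5644  0.2324 -0.0752] 0.802
disc [ 0.4904  0.1594 -0.0367] 0.945
disc [ 0.4907  0.1597 -0.0279] 0.578
```

```bash
python3 -m handwheel '[{"gripper":60,"tx":26,"ty":-49,"tz":2,"yaw":0},{"gripper":60,"tx":26,"ty":-49,"tz":2,"yaw":0},{"gripper":60,"tx":26,"ty":-49,"tz":2,"yaw":0},{"gripper":60,"tx":26,"ty":-49,"tz":2,"yaw":0},{"gripper":60,"tx":25,"ty":-46,"tz":2,"yaw":0}]' >/dev/null
python3 -m handwheel '[{"gripper":60,"tx":0,"ty":0,"tz":0,"yaw":-0.17},{"gripper":60,"tx":0,"ty":0,"tz":0,"yaw":-0.17},{"gripper":60,"tx":0,"ty":0,"tz":0,"yaw":-0.17},{"gripper":60,"tx":0,"ty":0,"tz":0,"yaw":-0.177},{"gripper":60,"tx":0,"ty":0,"tz":0,"yaw":0}]'
python3 -m handwheel '[{"gripper":60,"tx":0,"ty":0,"tz":0,"yaw":0},{"gripper":60,"tx":0,"ty":0,"tz":0,"yaw":0},{"gripper":60,"tx":0,"ty":0,"tz":0,"yaw":0}]' >/dev/null
python3 - <<'E'
from h import *
C,im=shot("w11"); go((.4248,-.078,.016),125)
hsv=cv2.cvtColor(im,cv2.COLOR_BGR2HSV); m=((hsv[...,1]<70)&(hsv[...,2]>60)).astype(np.uint8)
f,i=fit("disc",C,m,(.4248,-.078,.61)); print("disc",f.round(4),i)
u=w2px(C,[[.4248,-.078,.036]])[0].astype(int); print(u); cv2.imwrite("pics/c11.png",cv2.resize(im[u[1]-70:u[1]+70,u[0]-80:u[0]+80],None,fx=4,fy=4))
E
```

```text
t: 17.65
tool_pos: [0.4256, -0.0775, 0.1606]
ee_rot: [0.943, -2.996, -0.001]
ft_force: [-0.0, -0.8, 0.4]
opening: 0.06
finger_force: 0.0
t=18.07 shift [  1.1   0.3 145.2] z=0.1612 f=[0.8 0.4 0.2] open 59.8 tool y at 125.0 tilt 0.0001 yaw(rad) -0.000 [j6 -2.47]
disc [ 0.4244 -0.0782  0.7148] 0.9090801279597446
[278 204]
```

View pics/c11.png

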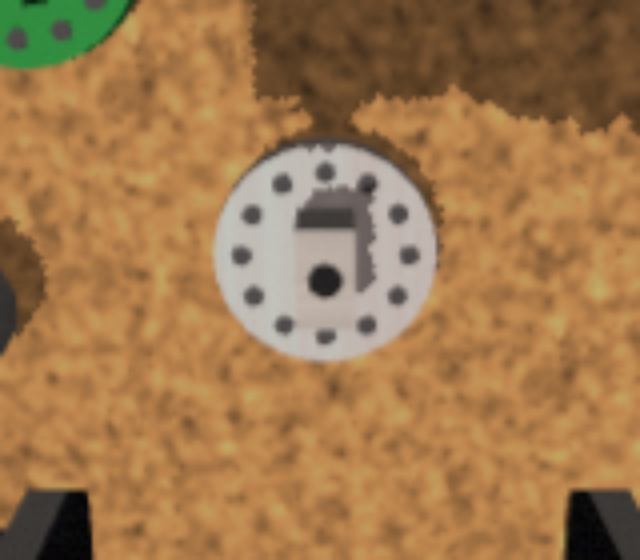

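The disc's tang is aligned with the tool at crop (325,270). The only green one nearby is at the upper left, well away. Descending.

```bash
python3 -m handwheel '[{"gripper":32,"tx":1.5,"ty":0,"tz":60,"yaw":0},{"gripper":32,"tx":0,"ty":0,"tz":45,"yaw":0},{"gripper":32,"tx":0,"ty":0,"tz":15,"yaw":0},{"gripper":32,"tx":0,"ty":0,"tz":0,"yaw":0},{"gripper":32,"tx":0,"ty":0,"tz":0,"yaw":0}]' >/dev/null
python3 -m handwheel '[{"gripper":32,"tx":0,"ty":0,"tz":0,"yaw":0},{"gripper":32,"tx":0,"ty":0,"tz":16,"yaw":0},{"gripper":32,"tx":0,"ty":0,"tz":9,"yaw":0},{"gripper":32,"tx":0,"ty":0,"tz":0,"yaw":0},{"gripper":32,"tx":0,"ty":0,"tz":0,"yaw":0}]'
python3 -m handwheel '[{"gripper":5,"tx":0,"ty":0,"tz":0,"yaw":0},{"gripper":5,"tx":0,"ty":0,"tz":0,"yaw":0},{"gripper":5,"tx":0,"ty":0,"tz":0,"yaw":0},{"gripper":5,"tx":0,"ty":0,"tz":0,"yaw":0},{"gripper":5,"tx":0,"ty":0,"tz":0,"yaw":0}]'
python3 -c "
from h import *
go((.4906,.1596,.126))"
```

```text
t: 19.32
tool_pos: [0.4248, -0.0785, 0.0166]
ee_rot: [-0.945, 2.996, -0.0]
ft_force: [0.0, -1.0, 0.1]
opening: 0.032
finger_force: 0.0
t: 19.95
tool_pos: [0.4249, -0.0785, 0.0167]
ee_rot: [-0.945, 2.995, -0.001]
ft_force: [-0.8, 0.5, 6.4]
opening: 0.013
finger_force: 49.5
t=19.95 shift [-190.5  157.2 -109.3] z=0.0167 f=[-0.8  0.5  6.4] open 13.0 tool y at 125.0 tilt 0.0007
```

```bash
python3 -m handwheel '[{"gripper":5,"tx":0,"ty":0,"tz":-30,"yaw":0},{"gripper":5,"tx":0,"ty":0,"tz":-50,"yaw":0},{"gripper":5,"tx":0,"ty":0,"tz":-30,"yaw":0},{"gripper":5,"tx":-40,"ty":33,"tz":0,"yaw":0},{"gripper":5,"tx":-40,"ty":33,"tz":0,"yaw":0}]' >/dev/null
python3 -m handwheel '[{"gripper":5,"tx":-40,"ty":33,"tz":0,"yaw":0},{"gripper":5,"tx":-40,"ty":33,"tz":0,"yaw":0},{"gripper":5,"tx":-30,"ty":25,"tz":0,"yaw":0},{"gripper":5,"tx":0,"ty":0,"tz":0,"yaw":0},{"gripper":5,"tx":0,"ty":0,"tz":0,"yaw":0}]'
python3 -m handwheel '[{"gripper":5,"tx":0,"ty":0,"tz":0,"yaw":0},{"gripper":5,"tx":0,"ty":0,"tz":0,"yaw":0},{"gripper":5,"tx":0,"ty":0,"tz":0,"yaw":0}]' >/dev/null
python3 - <<'E'
from h import *
go((.4906,.1596,.03))
C,im=shot("w12"); s,M,t=tool()
m=((lambda h:(h[...,1]<70)&(h[...,2]>60))(cv2.cvtColor(im,cv2.COLOR_BGR2HSV))).astype(np.uint8)
f,i=fit("disc",C,m,(t[0],t[1],.61),base=t[2]-.0167); print((f[:2]-t[:2])*1e3,i)
E
```

```text
t: 21.2
tool_pos: [0.4897, 0.1588, 0.1261]
ee_rot: [0.945, -2.995, 0.0]
ft_force: [0.4, -0.7, -1.5]
opening: 0.013
finger_force: 49.1
t=21.57 shift [-0.9  0.4 96.3] z=0.1263 f=[-0.2 -0.3 -0.7] open 12.8 tool y at 125.0 tilt 0.0001
[-0.52122394  0.23121169] 0.6244431766257839
```

```bash
python3 -m handwheel '[{"gripper":5,"tx":-1.2,"ty":0,"tz":40,"yaw":0},{"gripper":5,"tx":0,"ty":0,"tz":30,"yaw":0},{"gripper":5,"tx":0,"ty":0,"tz":10,"yaw":0},{"gripper":5,"tx":0,"ty":0,"tz":0,"yaw":0},{"gripper":5,"tx":0,"ty":0,"tz":0,"yaw":0}]' >/dev/null
python3 -m handwheel '[{"gripper":5,"tx":0,"ty":0,"tz":0,"yaw":0},{"gripper":5,"tx":0,"ty":0,"tz":8,"yaw":0},{"gripper":5,"tx":0,"ty":0,"tz":8,"yaw":0},{"gripper":5,"tx":0,"ty":0,"tz":7,"yaw":0},{"gripper":5,"tx":0,"ty":0,"tz":0,"yaw":0}]' >/dev/null
python3 -m handwheel '[{"gripper":5,"tx":0,"ty":0,"tz":0,"yaw":0},{"gripper":5,"tx":0,"ty":0,"tz":0,"yaw":0},{"gripper":5,"tx":0,"ty":0,"tz":0,"yaw":0}]' >/dev/null
python3 -c "
from h import *
go((.4911,.1594,.0212))"
```

```text
t=23.25 shift [ 0.4 -0.3  2.2] z=0.0234 f=[ 0.7  0.8 -1.6] open 12.8 tool y at 125.0 tilt 0.0004
```

```bash
python3 -m handwheel '[{"gripper":5,"tx":0,"ty":0,"tz":2,"yaw":0},{"gripper":5,"tx":0,"ty":0,"tz":0,"yaw":0},{"gripper":30,"tx":0,"ty":0,"tz":0,"yaw":0},{"gripper":30,"tx":0,"ty":0,"tz":0,"yaw":0},{"gripper":30,"tx":0,"ty":0,"tz":-30,"yaw":0}]' >/dev/null
python3 -m handwheel '[{"gripper":30,"tx":0,"ty":0,"tz":-60,"yaw":0},{"gripper":30,"tx":0,"ty":0,"tz":-60,"yaw":0.15},{"gripper":30,"tx":0,"ty":0,"tz":-30,"yaw":0.17},{"gripper":30,"tx":0,"ty":0,"tz":0,"yaw":0.17},{"gripper":30,"tx":0,"ty":0,"tz":0,"yaw":0.17}]' >/dev/null
python3 -m handwheel '[{"gripper":30,"tx":0,"ty":0,"tz":0,"yaw":0.17},{"gripper":30,"tx":0,"ty":0,"tz":0,"yaw":0.13},{"gripper":30,"tx":0,"ty":0,"tz":0,"yaw":0},{"gripper":30,"tx":0,"ty":0,"tz":0,"yaw":0},{"gripper":30,"tx":0,"ty":0,"tz":0,"yaw":0}]' >/dev/null
python3 - <<'E'
from h import *
C,im=shot("w13"); go((.53,-.26,.2),70)
f,i=fit("disc",C,metal(im),(.4906,.1596,.61),base=.004); print("disc",f.round(4),i)
E
```

```text
t=25.18 shift [-179.6 -381.5    1.2] z=0.2012 f=[0.1 0.6 0.4] open 30.0 tool y at 70.1 tilt 0.0000 yaw(rad) 0.002 [j6 -1.00]
disc [0.4909 0.1603 0.6417] 0.6514762422151679
```

```bash
python3 -m handwheel '[{"gripper":0,"tx":-26,"ty":-54.5,"tz":0,"yaw":0},{"gripper":0,"tx":-26,"ty":-54.5,"tz":0,"yaw":0},{"gripper":0,"tx":-26,"ty":-54.5,"tz":0,"yaw":0},{"gripper":0,"tx":-26,"ty":-54.5,"tz":0,"yaw":0},{"gripper":0,"tx":-26,"ty":-54.5,"tz":0,"yaw":0}]' 50 >/dev/null
python3 -m handwheel '[{"gripper":0,"tx":-26,"ty":-54.5,"tz":0,"yaw":0},{"gripper":0,"tx":-24,"ty":-54.5,"tz":0,"yaw":0},{"gripper":0,"tx":0,"ty":0,"tz":0,"yaw":0},{"gripper":0,"tx":0,"ty":0,"tz":0,"yaw":0},{"gripper":0,"tx":0,"ty":0,"tz":0,"yaw":0}]' >/dev/null
python3 -m handwheel '[{"gripper":0,"tx":0,"ty":0,"tz":0,"yaw":0},{"gripper":0,"tx":0,"ty":0,"tz":0,"yaw":0},{"gripper":0,"tx":0,"ty":0,"tz":0,"yaw":0}]' >/dev/null
python3 - <<'E'
from h import *
C,im=shot("w14"); go((.53,-.26,.2),70); print(w2px(C,[(.589,-.31,.03),(.66,-.27,.044)]))
E
```

```text
t=26.85 shift [-0.   0.1  1.3] z=0.2013 f=[0.2 0.3 0.1] open -0.3 tool y at 70.0 tilt 0.0001 yaw(rad) 0.001 [j6 -1.76]
[[256.37016431 256.0610387 ]
 [310.23815713 303.54919109]]
```

View pics/w14.png

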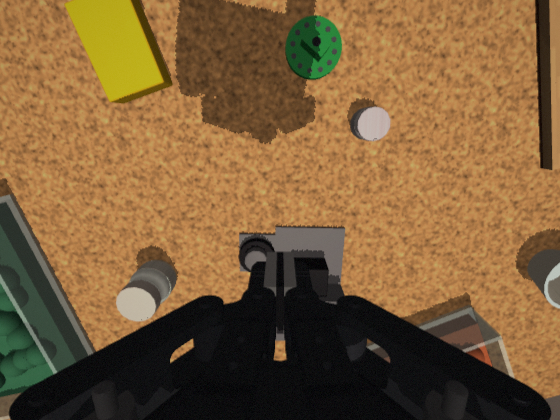

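The picture shows the charger: base front corner (344,228), step corner (276,227), wing corner (239,234), button at about (256,258) and jar at (140,300). Solving the charger pose from those corners.

```bash
cat > ch.py <<'E'
from h import *
def rigid(a,b):
    a,b=np.array(a,float),np.array(b,float); ca,cb=a.mean(0),b.mean(0); U,S,V=np.linalg.svd((a-ca).T@(b-cb)); Rm=(U@V).T
    return Rm,cb-Rm@ca,np.arctan2(Rm[1,0],Rm[0,0])
E
python3 - <<'E'
from ch import *
C=pickle.load(open("w14.pkl","rb")); im=cv2.imread("pics/w14.png")
w=px2w(C,[(344,227.5),(276,227.5),(239,234)],.004)[:,:2]
m=np.array([(-75,42),(-75,-42),(-65,-86)])/1e3
Rm,t,th=rigid(m,w); print(w.round(4),th,np.degrees(th),t.round(4)); print("res mm",((m@Rm.T+t-w)*1e3).round(1))
sw=Rm@[-.04,-.064]+t; pk=Rm@[-.0185,0]+t; print("switch",sw.round(4),"pack",pk.round(4))
print(w2px(C,[(*sw,.02),(*sw,.03),(*sw,.04)]).round(1)); go((*sw,.06),np.degrees(th)+90)
cv2.imwrite("pics/c14.png",cv2.resize(im[215:315,220:360],None,fx=5,fy=5))
E
```

```text
[[ 0.6006 -0.2036]
 [ 0.5728 -0.2805]
 [ 0.5654 -0.3254]] -0.3587971284337161 -20.557561160665276 [ 0.6568 -0.2682]
res mm [[ 0.6  1.1]
 [-1.  -0.7]
 [ 0.3 -0.4]]
switch [ 0.5968 -0.314 ] pack [ 0.6394 -0.2617]
[[256.2 259.2]
 [255.6 263. ]
 [254.9 267. ]]
t=26.85 shift [-81.3 -27.9 141.3] z=0.2013 f=[0.2 0.3 0.1] open -0.3 tool y at 70.0 tilt 0.0001 yaw(rad) 0.010 [j6 -1.76]
```

View pics/c14.png

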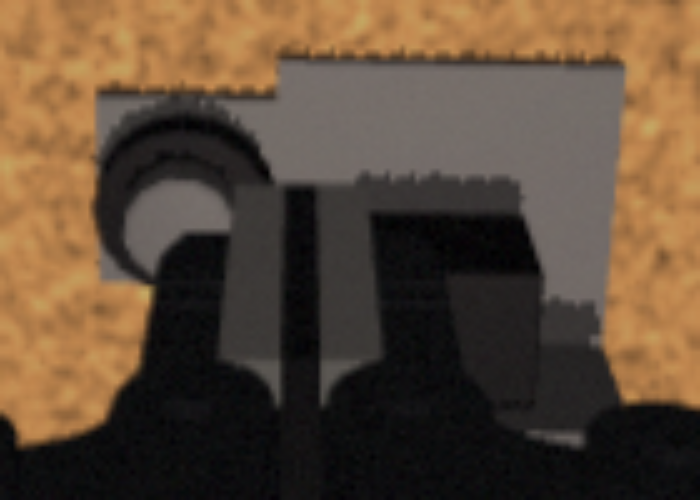

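All 14 pictures are used, so the rest goes by numbers. The button at crop (178,230) agrees with the computed (256,261). Going to press it.

```bash
python3 -m handwheel '[{"gripper":0,"tx":-41,"ty":-14,"tz":20,"yaw":0.01},{"gripper":0,"tx":-40,"ty":-14,"tz":40,"yaw":0},{"gripper":0,"tx":0,"ty":0,"tz":50,"yaw":0},{"gripper":0,"tx":0,"ty":0,"tz":15,"yaw":0},{"gripper":0,"tx":0,"ty":0,"tz":0,"yaw":0}]' >/dev/null
python3 -m handwheel '[{"gripper":0,"tx":0,"ty":0,"tz":0,"yaw":0},{"gripper":0,"tx":0,"ty":0,"tz":0,"yaw":0},{"gripper":0,"tx":0,"ty":0,"tz":0,"yaw":0},{"gripper":0,"tx":0,"ty":0,"tz":0,"yaw":0}]'
python3 -m handwheel '[{"gripper":0,"tx":0,"ty":0,"tz":10,"yaw":0},{"gripper":0,"tx":0,"ty":0,"tz":10,"yaw":0},{"gripper":0,"tx":0,"ty":0,"tz":5,"yaw":0},{"gripper":0,"tx":0,"ty":0,"tz":0,"yaw":0},{"gripper":0,"tx":0,"ty":0,"tz":0,"yaw":0}]'
```

```text
t: 27.98
tool_pos: [0.5963, -0.3146, 0.0766]
ee_rot: [0.56, 3.091, -0.0]
ft_force: [-0.8, 0.1, -0.1]
opening: 0.0003
finger_force: 0.0
t: 28.6
tool_pos: [0.5963, -0.3146, 0.0514]
ee_rot: [0.561, 3.091, -0.0]
ft_force: [-0.1, 0.4, -1.2]
opening: -0.0003
finger_force: 0.0
```

```bash
for i in 1 2; do python3 -m handwheel '[{"gripper":0,"tx":0,"ty":0,"tz":5,"yaw":0},{"gripper":0,"tx":0,"ty":0,"tz":5,"yaw":0},{"gripper":0,"tx":0,"ty":0,"tz":0,"yaw":0},{"gripper":0,"tx":0,"ty":0,"tz":0,"yaw":0}]' | grep -E "pos|ft"; done
```

```text
tool_pos: [0.5962, -0.3145, 0.0412]
ft_force: [1.0, -0.7, -0.6]
tool_pos: [0.5962, -0.3145, 0.0312]
ft_force: [-0.2, -0.3, -0.6]
```

```bash
for i in 1 2 3 4; do python3 -m handwheel '[{"gripper":0,"tx":0,"ty":0,"tz":2,"yaw":0},{"gripper":0,"tx":0,"ty":0,"tz":2,"yaw":0},{"gripper":0,"tx":0,"ty":0,"tz":0,"yaw":0},{"gripper":0,"tx":0,"ty":0,"tz":0,"yaw":0}]' | grep -E "pos|ft"; done
```

```text
tool_pos: [0.5962, -0.3145, 0.0272]
ft_force: [-0.1, -0.2, 0.1]
tool_pos: [0.5963, -0.3147, 0.0234]
ft_force: [0.1, 0.5, 3.4]
tool_pos: [0.5964, -0.3147, 0.02]
ft_force: [-2.6, 1.1, 11.4]
tool_pos: [0.5966, -0.3148, 0.0194]
ft_force: [-15.3, 7.5, 42.7]
```

Button went down its full 6 mm (0.026 to 0.0195, reaction 43 N at the fingertips). Now the pack.

```bash
python3 -m handwheel '[{"gripper":0,"tx":0,"ty":0,"tz":-30,"yaw":0},{"gripper":54,"tx":0,"ty":0,"tz":-60,"yaw":0},{"gripper":54,"tx":-10,"ty":32,"tz":-20,"yaw":0},{"gripper":54,"tx":-10.5,"ty":32,"tz":0,"yaw":0},{"gripper":54,"tx":0,"ty":0,"tz":0,"yaw":0}]' >/dev/null
python3 -m handwheel '[{"gripper":54,"tx":0,"ty":0,"tz":0,"yaw":0},{"gripper":54,"tx":0,"ty":0,"tz":0,"yaw":0},{"gripper":54,"tx":0,"ty":0,"tz":0,"yaw":0},{"gripper":54,"tx":0,"ty":0,"tz":0,"yaw":0}]'
python3 - <<'E'
from ch import *
C,im=shot("w15"); th=-.3588; c,s=np.cos(th),np.sin(th); Rm=np.array([[c,-s],[s,c]]); t=np.array([.6568,-.2682])
pk=Rm@[-.0195,0]+t; go((*pk,.009),np.degrees(th)+90)
# brightness profile along charger y at pack top (x=-28,z=36) and along x at y=12
v=im.astype(int).max(2)
for nm,P in [("y@x-30",[(-.030,y/1e3) for y in range(-36,37,2)]),("x@y0",[(x/1e3,0) for x in range(-70,1,2)])]:
    w=np.array(P)@Rm.T+t; u=w2px(C,np.c_[w,np.full(len(w),.036)]).round().astype(int); print(nm,[int(v[min(b,419),a]) for a,b in u], u[0],u[-1])
print(v[225:232,300])
E
```

```text
t: 32.72
tool_pos: [0.6376, -0.2622, 0.1251]
ee_rot: [-0.561, -3.091, -0.0]
ft_force: [-0.0, 0.1, 0.6]
opening: 0.054
finger_force: 0.0
t=32.77 shift [ -0.5   1.  116.2] z=0.1252 f=[ 0.4  0.2 -0.2] open 54.2 tool y at 69.4 tilt 0.0000 yaw(rad) -0.000 [j6 -1.67]
y@x-30 [129, 130, 127, 130, 128, 130, 128, 130, 49, 44, 44, 41, 42, 45, 44, 44, 45, 43, 43, 44, 47, 46, 43, 49, 44, 46, 48, 39, 124, 131, 131, 131, 132, 132, 131, 133, 147] [237 206] [326 206]
x@y0 [65, 67, 129, 131, 132, 130, 132, 133, 131, 133, 67, 66, 66, 66, 13, 9, 10, 24, 43, 44, 43, 43, 45, 45, 44, 43, 45, 45, 39, 40, 43, 43, 43, 44, 40, 44] [281 156] [281 241]
[46 44 45 43 45 45 44]
```

```bash
python3 -m handwheel '[{"gripper":54,"tx":-1.3,"ty":0.5,"tz":40,"yaw":0},{"gripper":54,"tx":0,"ty":0,"tz":30,"yaw":0},{"gripper":54,"tx":0,"ty":0,"tz":0,"yaw":0},{"gripper":54,"tx":0,"ty":0,"tz":0,"yaw":0},{"gripper":54,"tx":0,"ty":0,"tz":0,"yaw":0}]' | grep -E "pos|ft"
python3 -m handwheel '[{"gripper":54,"tx":0,"ty":0,"tz":20,"yaw":0},{"gripper":54,"tx":0,"ty":0,"tz":16,"yaw":0},{"gripper":54,"tx":0,"ty":0,"tz":10,"yaw":0},{"gripper":54,"tx":0,"ty":0,"tz":0,"yaw":0},{"gripper":54,"tx":0,"ty":0,"tz":0,"yaw":0}]' | grep -E "pos|ft"
python3 -m handwheel '[{"gripper":30,"tx":0,"ty":0,"tz":0,"yaw":0},{"gripper":30,"tx":0,"ty":0,"tz":0,"yaw":0},{"gripper":30,"tx":0,"ty":0,"tz":0,"yaw":0},{"gripper":30,"tx":0,"ty":0,"tz":0,"yaw":0},{"gripper":30,"tx":0,"ty":0,"tz":0,"yaw":0}]' 70
```

```text
tool_pos: [0.64, -0.2622, 0.0569]
ft_force: [-0.0, -0.3, -0.2]
tool_pos: [0.6395, -0.2619, 0.0095]
ft_force: [0.8, -0.1, 0.5]
t: 34.65
tool_pos: [0.6397, -0.2622, 0.0101]
ee_rot: [0.56, 3.09, -0.001]
ft_force: [-0.9, -1.4, 5.6]
opening: 0.0392
finger_force: 71.3
```

Gripped at 39 mm. Pulling straight back along tool +x.

```bash
python3 -m handwheel '[{"gripper":30,"tx":4,"ty":0,"tz":0,"yaw":0},{"gripper":30,"tx":4,"ty":0,"tz":0,"yaw":0},{"gripper":30,"tx":6,"ty":0,"tz":0,"yaw":0},{"gripper":30,"tx":8,"ty":0,"tz":0,"yaw":0},{"gripper":30,"tx":8,"ty":0,"tz":0,"yaw":0}]'
python3 -m handwheel '[{"gripper":30,"tx":8,"ty":0,"tz":0,"yaw":0},{"gripper":30,"tx":4,"ty":0,"tz":0,"yaw":0},{"gripper":30,"tx":0,"ty":0,"tz":0,"yaw":0},{"gripper":30,"tx":0,"ty":0,"tz":0,"yaw":0},{"gripper":30,"tx":0,"ty":0,"tz":0,"yaw":0}]'
```

```text
t: 35.28
tool_pos: [0.6119, -0.2515, 0.0101]
ee_rot: [0.56, 3.088, -0.001]
ft_force: [3.2, -1.5, 5.7]
opening: 0.0394
finger_force: 71.4
t: 35.9
tool_pos: [0.6003, -0.2472, 0.0101]
ee_rot: [0.56, 3.09, -0.001]
ft_force: [-0.2, -0.2, 8.4]
opening: 0.0385
finger_force: 71.7
```

```bash
python3 -m handwheel '[{"gripper":30,"tx":0,"ty":0,"tz":-20,"yaw":0},{"gripper":30,"tx":0,"ty":0,"tz":-50,"yaw":0},{"gripper":30,"tx":0,"ty":0,"tz":-45,"yaw":-0.14},{"gripper":30,"tx":0,"ty":40,"tz":0,"yaw":-0.145},{"gripper":30,"tx":0,"ty":55,"tz":0,"yaw":0}]' | grep -E "pos|open"
python3 -m handwheel '[{"gripper":30,"tx":10,"ty":55,"tz":0,"yaw":0},{"gripper":30,"tx":10,"ty":55,"tz":0,"yaw":0},{"gripper":30,"tx":15,"ty":55,"tz":0,"yaw":0},{"gripper":30,"tx":15,"ty":55,"tz":0,"yaw":0},{"gripper":30,"tx":15,"ty":55,"tz":0,"yaw":0}]' | grep -E "pos|open"
python3 -c "
from h import *
go((.5644,.2324,.12),85.75)"
```

```text
tool_pos: [0.6126, -0.1528, 0.1255]
opening: 0.0387
tool_pos: [0.5671, 0.1276, 0.125]
opening: 0.039
t=37.15 shift [ 10.4 104.3   5. ] z=0.1250 f=[ 0.4  0.2 -1.1] open 39.0 tool y at 85.8 tilt 0.0002 yaw(rad) 0.000 [j6 -1.36]
```

```bash
python3 -m handwheel '[{"gripper":30,"tx":5,"ty":52,"tz":0,"yaw":0},{"gripper":30,"tx":5.4,"ty":52.3,"tz":0,"yaw":0},{"gripper":30,"tx":0,"ty":0,"tz":0,"yaw":0},{"gripper":30,"tx":0,"ty":0,"tz":0,"yaw":0},{"gripper":30,"tx":0,"ty":0,"tz":0,"yaw":0}]' | grep -E "pos|open"
python3 -m handwheel '[{"gripper":30,"tx":0,"ty":0,"tz":0,"yaw":0},{"gripper":30,"tx":0,"ty":0,"tz":0,"yaw":0},{"gripper":30,"tx":0,"ty":0,"tz":0,"yaw":0}]' >/dev/null
python3 - <<'E'
from ch import *
C,im=shot("w16"); go((.5644,.2324,.0101),85.75); s,M,t=tool(); v=im.astype(int).max(2); S=cv2.cvtColor(im,cv2.COLOR_BGR2HSV)[...,1].astype(int)
for nm,dz,P in [("x@y0 top",-.0259,[(x/1e3,0) for x in range(-30,-9)]),("x@y0 bot",.0061,[(x/1e3,0) for x in range(-30,-9)]),("x@y12 bot",.0061,[(x/1e3,.012) for x in range(-30,-9)]),("y@x-15top",-.0259,[(-.015,y/1e3) for y in list(range(-26,-12))+list(range(13,27))])]:
    w=np.array([t+M@np.array([-a,b,dz]) for a,b in P]); u=w2px(C,w).round().astype(int); print(nm,u[0],u[-1],[int(v[b,a]) for a,b in u],[int(S[b,a]) for a,b in u])
E
```

```text
tool_pos: [0.5655, 0.2295, 0.1244]
opening: 0.0389
t=38.20 shift [  1.2   1.8 114.1] z=0.1242 f=[ 0.  -0.1 -2.3] open 38.8 tool y at 85.8 tilt 0.0000 yaw(rad) 0.000 [j6 -1.19]
x@y0 top [280 234] [280 277] [112, 21, 11, 11, 13, 11, 10, 9, 10, 17, 9, 11, 15, 15, 18, 20, 17, 16, 18, 19, 17] [171, 85, 93, 46, 39, 46, 26, 113, 77, 75, 85, 116, 85, 85, 71, 13, 90, 48, 57, 27, 60]
x@y0 bot [280 212] [280 248] [59, 61, 63, 63, 116, 116, 112, 108, 111, 116, 118, 114, 112, 69, 13, 11, 11, 14, 12, 15, 10] [169, 171, 178, 174, 171, 174, 171, 168, 170, 169, 173, 170, 171, 170, 78, 93, 46, 36, 43, 68, 26]
x@y12 bot [303 212] [302 248] [111, 114, 117, 118, 117, 119, 84, 57, 77, 81, 82, 217, 222, 161, 13, 11, 13, 8, 10, 10, 11] [168, 172, 172, 173, 174, 171, 167, 170, 139, 132, 131, 134, 131, 130, 98, 70, 98, 96, 51, 77, 46]
y@x-15top [219 267] [340 267] [17, 61, 72, 71, 73, 72, 40, 17, 11, 20, 23, 13, 14, 18, 11, 16, 17, 21, 20, 19, 17, 25, 72, 74, 73, 71, 31, 16] [45, 21, 21, 22, 24, 28, 6, 60, 46, 26, 33, 59, 55, 28, 0, 32, 75, 36, 26, 27, 45, 51, 25, 24, 24, 18, 8, 64]
```

```bash
python3 -m handwheel '[{"gripper":30,"tx":2.4,"ty":1.8,"tz":40,"yaw":0},{"gripper":30,"tx":0,"ty":0,"tz":40,"yaw":0},{"gripper":30,"tx":0,"ty":0,"tz":12,"yaw":0},{"gripper":30,"tx":0,"ty":0,"tz":0,"yaw":0},{"gripper":30,"tx":0,"ty":0,"tz":0,"yaw":0}]' >/dev/null
python3 -m handwheel '[{"gripper":30,"tx":0,"ty":0,"tz":0,"yaw":0},{"gripper":30,"tx":0,"ty":0,"tz":0,"yaw":0},{"gripper":30,"tx":0,"ty":0,"tz":0,"yaw":0}]' >/dev/null
python3 -c "
from h import *
go((.5632,.2324,.0101),85.75)"
```

```text
t=39.20 shift [ 0.1 -0.3 22.4] z=0.0325 f=[ 0.8 -0.6 -1.8] open 39.1 tool y at 85.8 tilt 0.0004 yaw(rad) 0.000 [j6 -1.18]
```

```bash
python3 -m handwheel '[{"gripper":30,"tx":0,"ty":-0.3,"tz":7,"yaw":0},{"gripper":30,"tx":0,"ty":0,"tz":7,"yaw":0},{"gripper":30,"tx":0,"ty":0,"tz":4,"yaw":0},{"gripper":30,"tx":0,"ty":0,"tz":0,"yaw":0},{"gripper":30,"tx":0,"ty":0,"tz":0,"yaw":0}]' | grep -E "pos|ft|open"
python3 -m handwheel '[{"gripper":30,"tx":0,"ty":0,"tz":2,"yaw":0},{"gripper":30,"tx":0,"ty":0,"tz":1.5,"yaw":0},{"gripper":30,"tx":0,"ty":0,"tz":0,"yaw":0},{"gripper":30,"tx":0,"ty":0,"tz":0,"yaw":0},{"gripper":30,"tx":0,"ty":0,"tz":0,"yaw":0}]' | grep -E "pos|ft|open"
```

```text
tool_pos: [0.5628, 0.2322, 0.0148]
ft_force: [-5.9, -2.2, 12.4]
opening: 0.0389
tool_pos: [0.5629, 0.2323, 0.0145]
ft_force: [-20.3, -8.5, 49.8]
opening: 0.0386
```

Fingertips are resting on the tray rim while the pack is about 8 mm deep in its cut-out. Easing off, then releasing so it drops the rest.

```bash
python3 -m handwheel '[{"gripper":30,"tx":0,"ty":0,"tz":-4,"yaw":0},{"gripper":30,"tx":0,"ty":0,"tz":0,"yaw":0},{"gripper":30,"tx":0,"ty":0,"tz":0,"yaw":0},{"gripper":30,"tx":0,"ty":0,"tz":0,"yaw":0}]' | grep -E "pos|ft|open"
python3 -m handwheel '[{"gripper":50,"tx":0,"ty":0,"tz":0,"yaw":0},{"gripper":50,"tx":0,"ty":0,"tz":0,"yaw":0},{"gripper":50,"tx":0,"ty":0,"tz":0,"yaw":0},{"gripper":50,"tx":0,"ty":0,"tz":-40,"yaw":0},{"gripper":50,"tx":0,"ty":0,"tz":-50,"yaw":0}]' | grep -E "pos|ft|open"
python3 -m handwheel '[{"gripper":60,"tx":-60,"ty":-10,"tz":-50,"yaw":0},{"gripper":60,"tx":0,"ty":-40,"tz":-40,"yaw":0},{"gripper":60,"tx":0,"ty":0,"tz":0,"yaw":0},{"gripper":60,"tx":0,"ty":0,"tz":0,"yaw":0},{"gripper":60,"tx":0,"ty":0,"tz":0,"yaw":0}]'  | grep -E "pos|ft|open"
python3 - <<'E'
from h import *
ctrl.snapshot("wrist");C,im=shot("w17"); h=cv2.cvtColor(im,cv2.COLOR_BGR2HSV); m=(h[...,2]<60).astype(np.uint8)
# pack: fit dark body; render solid height 32
import h as H
def fitpack(base,x0=(.5644,.2324,-.0745)):
    P=[(rect(-18,18,-20,20),base,base+.032),(rect(18,46,-13,13),base,base+.020)]
    best=None
    roi=render(m.shape,C,[(rect(-28,56,-30,30),.0,.05)],*x0,True)>0
    def f(v):
        r=render(m.shape,C,P,x0[0]+v[0]*1e-3,x0[1]+v[1]*1e-3,x0[2]+v[2]*.02,True)>0
        a=m.astype(bool)&roi; return -(r&a).sum()/(r|a).sum()
    b=minimize(f,[0,0,0],method="Nelder-Mead",options=dict(initial_simplex=[[0,0,0],[4,0,0],[0,4,0],[0,0,4]])); return b.x.round(2),b.fun
for b in (0,.004,.008,.012): print(b,fitpack(b))
for n,x in {"key":(.476,.0683,-.074),"disc":(.4906,.1596,.61),"blade":(.5731,.1541,-.07)}.items():
    f,i=fit(n,C,((h[...,1]<70)&(h[...,2]>70)).astype(np.uint8),x,base=.004); print(n,f.round(4),round(i,3))
Ct,t2=shot("top2","top"); d=np.abs(t2.astype(int)-cv2.imread("pics/top0.png")).max(2)>40
n,l,st,ce=cv2.connectedComponentsWithStats(d.astype(np.uint8)); print([(st[i].tolist()) for i in range(1,n) if st[i,4]>25])
E
```

```text
tool_pos: [0.5633, 0.2324, 0.0148]
ft_force: [-1.3, -1.0, 8.6]
opening: 0.0389
tool_pos: [0.5625, 0.2321, 0.1048]
ft_force: [-0.2, -0.0, 0.8]
opening: 0.05
tool_pos: [0.6064, 0.1817, 0.183]
ft_force: [-0.3, 0.5, 1.2]
opening: 0.0602
0 (array([-0.84, -0.04,  0.41]), np.float64(-0.9655034095467309))
0.004 (array([-1.52, -0.7 , -0.14]), np.float64(-0.9593301435406698))
0.008 (array([-1.55, -1.79,  0.54]), np.float64(-0.9293436293436294))
0.012 (array([-1.99, -2.09,  0.23]), np.float64(-0.9093997734994338))
key [ 0.4758  0.0675 -0.0726] 0.717
disc [0.49   0.1604 0.6682] 0.724
blade [ 0.5727  0.1538 -0.0703] 0.709
[[0, 106, 242, 314, 42058], [158, 141, 27, 6, 45], [356, 192, 18, 18, 193], [295, 219, 24, 25, 308], [232, 237, 20, 23, 251], [289, 261, 21, 22, 370]]
```

All parts fit their cut-outs to within about 1.5 mm (pack overlap 0.96 when modelled on the floor), and the arm is clear.

```bash
python3 -c "
from station import ctrl
print(ctrl.hand_in())"
```

```text
the job is handed in; nothing more can be done
None
```

The job is handed in, but no verdict came back: the off button was pressed its full 6 mm, the pack was pulled out, and the pack, key, blade and disc fit in their own cut-outs within about 2 mm by camera. The paddle and clamp were not on the counter, so their cut-outs stay empty.

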